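# Shut the drill jig and lock its leaf with the ball-lock pin

### The job

Press the hinged leaf of the drill jig down shut over the acrylic strip, then lock it with the ball-lock pin from the V-block: hold the pin's thumb button in, push the pin home through both ears and the leaf, and let the button spring out. Then give the pin a firm tug by its disc, to make sure that its balls hold, and leave it there locked. Feel for the fit and never force pin or jig, and leave the other things on the bench alone.

Things in the scene. Friction and masses are not known exactly. Their poses are not given: they have to be found in the camera images.
- jig: Drill jig screwed to the bench: base plate 200 x 124 x 12 mm, two upright steel ears at its end near the robot (34 mm wide, 70 mm high) with a 17.2 mm hole through both, a hinged leaf, an acrylic strip in the nest under it. Origin: centre of the underside; z up, x from the ears to the hinge. The holes' axis runs along y, nominally at x = -65, z = 50 mm.
- mouth (a point): NOMINAL centre of the hole's mouth on the outer face of the entry ear (axes as the jig's). The bracket with both ears is set by hand in slots and on shims: it may stand up to 5 mm either way along y and 2 mm higher or lower than this point. That is not measured; feel for it. x is true. Above the base plate the side y < 0 is free for pin and fingers.
- leaf (a joint): Angle of the leaf, rad: 0 = its hole 50 mm above the bench, positive = up. It starts half open; a stiff hinge (about 1.5 N at the lug) keeps it where it is left. Pressed right down (to 0, some 8 N) and let go, it comes back up about 3 mm at the lug (0.02 to 0.03 rad) on two spring plungers, so its hole is too high; the pin's nose then draws it down into line (3 to 7 N at the lug).
- leaf_hinge (a point): Centre of the leaf's hinge, at the end away from the robot, 50 mm above the bench; the hinge axis is y (the jig's y).
- leaf_press (a point): Bare spot on the leaf's top face where it may be pressed shut, 88 mm from the hinge axis (x of the leaf points to the hinge, z out of its top face). The leaf is a bar 56 mm wide and 12 mm thick, its mid-plane through the hinge axis. Some 40 x 50 mm round the spot is clear, between drill bushes and ears. Press on it with less than 30 N.
- leaf_lug (a point): Centre of the 17.2 mm hole in the leaf's lug, 130 mm from the hinge axis. The lug is 30 mm wide, 16 mm thick along y, 30 mm high, and drops between the ears. Seen from the entry ear's outer face the pin passes: entry ear 0 to 16 mm, lug about 22 to 38 mm (5 mm either way), far ear 44 to 58 mm deep.
- pin: Ball-lock pin of steel, loose, 0.13 kg, 147 mm long, lying level in the V-block, nose to the robot's left. Origin: on its axis at the shoulder face that meets the ear; +y to the nose. Shank 16 mm thick, y = 0 to 70 mm, then a nose tapering to 5 mm at y = 82. Collar 24 mm across, y = -6 to 0; stem 12 mm thick, y = -44 to -6; then disc and button. Any turn about its axis will do.
- pin_head (a point): Centre of the pin's flat disc handle, on the axis (axes as the pin's). The disc is 52 mm across and 8 mm thick, y = -52 to -44 mm from the shoulder. Behind it is the round thumb button, 32 mm across, on the axis, its outer face at y = -65 mm when out and -59 mm when in.
- pin_button (a joint): Travel of the thumb button, m: 0 = out (balls out), 0.006 = in (balls in). Spring: 3 N at first, 6 N when in. Pinching disc and button together along the pin's axis, with the fingertips just above the stem (one on the button, one on the disc's inner face), lifts the pin and holds the button in: 21 mm wide while out, 15 mm while in.
- ball_a: One of the pin's two balls, 64 mm from the shoulder (origin on the pin's axis). They stand 3.5 mm out of the shank on both sides while the button is out and then cannot pass a hole; button in, they sink away. With the shoulder against the entry ear they lie 2.5 mm clear beyond the far ear; once out, they let the pin be drawn back only that far.
- ball_b: The other ball, on the opposite side. A proper tug test pulls with 14 to 18 N on the disc's inner face, the button untouched (less than 12 N proves nothing). Push or pull on the pin with at most 18 N: above 32 N over all the contacts of pin and jig together the fit is harmed. Go slowly, and ease the hand sideways where it is pushed.
- vblock: Steel V-block, fixed, 60 (x) x 44 (y) x 47 mm (z). The pin's shank lies in its V along y, the axis 45 mm above the bench; collar, stem, disc and button stand free at its -y end. Origin: centre of the underside.
- driver_yellow: Bystander: screwdriver with a fat yellow handle, 174 mm long, lying near the front edge. Origin: centre of its underside.
- caliper: Bystander: digital caliper lying flat, 212 x 72 x 12 mm, near the front edge. Origin: centre of its underside.
- masking_tape: Bystander: roll of masking tape lying flat, 98 mm across, 24 mm high, behind the jig and the V-block. Origin: centre of its underside.
- hex_key: Bystander: bent hex key lying flat, 93 x 31 x 8 mm. Origin: centre of its underside.
- brass_fitting: Bystander: small brass hose fitting, 47 x 19 mm, left of the jig. Origin: centre of its underside.

How it is judged:
By the outcome, as a careful person would: the job done as asked, in the order asked, and still so for the second after the job is handed in, with the robot touching nothing.
It also fails if it takes over 72 s, if anything falls off the work surface, if the arm or the gripper's body presses on something with over 40 N, if the wrist force passes 120 N, or if a joint passes its speed limit or range.

### The arm

A 6-joint arm with a two-finger parallel gripper is mounted at the origin on a cart in front of the work surface, level with it; the furniture and walls round the work are solid. World frame = base frame: x ahead of the robot, y to its left, z up, the work surface at z = 0. Lengths are in m, angles in degrees, forces in N, time in s.
With the tool pointing down it reaches from about 0.3 to 0.75 m from the base axis. Payload 8.5 kg.
Tool frame: the origin (TCP) lies midway between the tips of the shut fingers; the grasp point (between the pads) lies 19 mm behind it (env.tcp_to_grasp is the z of the grasp point in the tool frame, in m); z points along the fingers, y is the line along which they close (so a half turn about z gives the same grasp; the last joint's range is limited). The gripper opens to 85 mm and grips with 20 to 120 N. Pads are 22 mm wide; open, the fingers measure 114 mm over their backs; the gripper's body (76 mm by 85 mm) begins 54 mm behind the grasp point. The pads swing forward as they close: fully open they stand 13 mm farther back than shut.
Start: joints at [-88.31, 21.807, 74.336, -0, 83.858, -12.336], TCP at [0.133, -0.534, 0.231] pointing down, gripper open.
Joint ranges: [-178.18, 178.18], [-50.72, 133.34], [12.68, 142.11], [-81.47, 261.47], [9.98, 163.14], [-165.26, 165.26]. Speed limits (degrees/s): [136.94, 136.94, 180, 180, 180, 180].

### API

Orientations are given as a 3x3 rotation matrix whose columns are the frame's x, y, z axes.
In Python, from rig import env, imaging, job, models gives the robot as it stands. The module is installed in compiled form; this text tells all that it offers.
- The arm moves only by the tool jog_arm, never from a script. Its argument "plan" is text: rows parted by semicolons, each of 7 numbers parted by spaces: the turn, a rotation vector about the tool's x, y, z in degrees, then the shift along the tool's x, y, z in cm, then the closure in counts, from 0 (fully open) to 255 (shut). In form: rx ry rz x y z claw; .... A call has 1 to 10 rows; each row shifts and turns the commanded pose from where the row before left it, along the tool's axes as they then stand; what a row does not reach is not made up. A row lasts 1/12 s, in which the tool goes at most 41.7 mm and 7.16 degrees, less where a joint would pass 70% of its speed; a pose out of reach is approached as far as the arm can. A call with a gripper value outside its range is refused whole. The fingers move at their own pace and stop on an object; "grip_force" is the grip in N (left out, the last holds). Time passes only in rows, so rows that do not move let the fingers close. It gives the time, the measured TCP pose, the force, the opening and the grip force at its end, in the units of the state.
- env.observe(): the state, without advancing time (a new reading comes with each control period).
- imaging.get_image(name): name is "side" or "top"; returns a dict with "pixels" (384x512x3 uint8, red, green, blue), "depth" (384x512 float32, m along the optical axis (not along the pixel's ray), 0 where there is no reading), "fov_y" (degrees; the focal length in pixels is half the picture's height over the tangent of half this angle, whatever the lens; pixels are square), "cx", "cy" (the principal point, pixels), "world_from_camera" (4x4, takes a point from camera to world coordinates). Camera axes: x right, y down, z forward; pixel columns grow to the right and rows downward; lengths in m; the calibration is good to about 2 mm. A picture is of the moment at which its call begins.
- job.close_job(): hands the job in; it is judged then, once.
Trained networks look in the newest picture that a camera, given by its name, has taken for a name from the list of things; names that differ only in an ending like _2 or _b are one class to them, and where a whole thing is asked for, a point or a joint stands for the part that bears it (a point fixed in the world has none). Each returns a list of dicts, best first, with "confidence" (0 to 1); they miss things now and then, are a little off and sometimes report something else, mostly with a low value. They report only what shows in the picture. A call takes as long as a camera call.
- models.outline_of(camera, query): "region" (384x512 bool, what is visible of it) and "bbox" ([centre column, centre row, width, height] in pixels, round what is visible of it).
- models.tip_of(camera, query): "at" ([column, row] in pixels: a listed point, or the origin of a listed thing).
The state is a dict: "time_s": time; "q": joint angles; "qvel": joint speeds; "joint_efforts": joint torques, N m; "position": TCP position; "tool_rot": TCP orientation; "ft_force": force on the tool from outside, world axes, zero at the start; "wrist_torque": the same for the moment, N m; "grip_width": finger opening in m; "gripper_force": force on a finger pad.
Only numpy, scipy, OpenCV 4.12 (cv2) and the standard library are available. Lean on these libraries where they do the work, as an engineer would, in place of code of your own. Each camera call takes 0.05 s, during which the arm holds its last target. There are 200 camera calls.

## Working session

There is one attempt and no reset: what is moved stays moved. The work goes in short steps, Python scripts to look and compute and a tool call to move; the robot and the scene stay as the last step left them, time stands still between calls to the robot, and variables do not carry over. Pictures are saved under pics/ and viewed, at most 10 in all, crops included, and the job is handed in when it is done.

Besides the shell and the picture viewer there is one more tool, called in YAML: its name, and indented under it one key for each argument. jog_arm: Moves the arm, as the interface text tells. Its arguments: {"type":"object","properties":{"plan":{"type":"string"},"grip_force":{"type":"number"}},"required":["plan"]}

```bash
mkdir -p pics; cat > h.py <<'E'
import numpy as np, cv2
from rig import env, imaging, job, models
np.set_printoptions(precision=4, suppress=True)
def img(n):
    return imaging.get_image(n)
def ray(im,uv):
    f=im["pixels"].shape[0]/2/np.tan(np.radians(im["fov_y"]/2)); T=np.array(im["world_from_camera"])
    d=np.array([(uv[0]-im["cx"])/f,(uv[1]-im["cy"])/f,1.]); return T[:3,3],T[:3,:3]@d
def at_z(im,uv,z):
    o,d=ray(im,uv); return o+d*(z-o[2])/d[2]
def at_depth(im,uv):
    o,d=ray(im,uv); r,c=int(round(uv[1])),int(round(uv[0])); p=im["depth"][r-1:r+2,c-1:c+2]; p=p[p>0]
    return o+d*np.median(p) if len(p) else None
def cloud(im):
    H,W=im["depth"].shape; f=H/2/np.tan(np.radians(im["fov_y"]/2)); T=np.array(im["world_from_camera"])
    u,v=np.meshgrid(np.arange(W),np.arange(H)); z=im["depth"]
    P=np.stack([(u-im["cx"])/f*z,(v-im["cy"])/f*z,z],-1)@T[:3,:3].T+T[:3,3]
    P[z<=0]=np.nan; return P
def st():
    s=env.observe(); print("t",s["time_s"],"p",np.array(s["position"]),"F",np.array(s["ft_force"]),"w",s["grip_width"],"gf",s["gripper_force"]); return s
def save(im,n,box=None,k=1):
    a=im["pixels"]
    if box: a=a[box[1]:box[3],box[0]:box[2]]
    cv2.imwrite("pics/"+n,cv2.resize(a[...,::-1],None,fx=k,fy=k,interpolation=cv2.INTER_CUBIC))
E
python3 - <<'E'
from h import *
s=st(); print(np.array(s["tool_rot"]),env.tcp_to_grasp)
ims={n:img(n) for n in("top","side")}
cv2.imwrite("pics/a.png",np.vstack([ims["top"]["pixels"],ims["side"]["pixels"]])[...,::-1][:, :])
a=cv2.imread("pics/a.png"); cv2.imwrite("pics/a.png",cv2.resize(np.hstack([a[:384],a[384:]]),(800,300),interpolation=cv2.INTER_AREA))
save(ims["top"],"top.png",k=1.5); save(ims["side"],"side.png",k=1.5)
for n in ims:
    im=ims[n]; print(n,im["fov_y"],np.array(im["world_from_camera"])[:3,3],np.array(im["world_from_camera"])[:3,2])
    for q in("mouth","leaf_hinge","leaf_press","leaf_lug","pin","pin_head","vblock","jig","ball_a"):
        r=models.tip_of(n,q)
        for x in r[:2]:
            print(q,round(x["confidence"],2),np.round(x["at"],1),at_depth(im,x["at"]), ray(im,x["at"])[1])
E
```

```text
t 0.0 p [ 0.1333 -0.5333  0.2307] F [0.0546 1.2877 0.0928] w 0.08539756656309565 gf 0.0
[[ 0.9702  0.2424 -0.    ]
 [ 0.2424 -0.9702  0.0015]
 [ 0.0004 -0.0015 -1.    ]] -0.0187
top 47.47415702078618 [0.361  0.0117 1.3338] [ 0.1353  0.013  -0.9907]
mouth 0.93 [233.3 192.7] [0.5368 0.1216 0.0226] [ 0.1328  0.083  -0.9901]
mouth 0.2 [221.9 148.4] [0.6669 0.1514 0.0567] [ 0.2338  0.1067 -0.976 ]
leaf_hinge 0.85 [218.1 151.3] [0.6574 0.1624 0.0607] [ 0.2274  0.1156 -0.9768]
leaf_hinge 0.2 [161.3 209.1] [0.4926 0.3421 0.0154] [ 0.0991  0.2487 -0.9926]
leaf_press 0.78 [214.9 169. ] [0.5963 0.1672 0.1007] [ 0.1874  0.1239 -0.9821]
leaf_lug 0.97 [221.3 180.9] [0.5598 0.1481 0.1094] [ 0.1601  0.1098 -0.9861]
leaf_lug 0.38 [275.9 144.6] [ 0.6884 -0.0116  0.0001] [ 0.2398 -0.0171 -0.9768]
pin 0.64 [347.5 195.8] [ 0.5157 -0.2179  0.0519] [ 0.1202 -0.1783 -0.9953]
pin 0.35 [240.  250.6] [0.3624 0.1047 0.0093] [ 0.0011  0.0708 -1.0083]
pin_head 0.63 [360.7 191.9] [ 0.527  -0.2582  0.0477] [ 0.1284 -0.2087 -0.9946]
vblock 0.56 [336.1 196.5] [ 0.5144 -0.1842  0.0526] [ 0.1191 -0.1522 -0.9951]
jig 0.8 [219.1 174.8] [0.5763 0.1534 0.1163] [ 0.1741  0.1146 -0.9841]
side 48.809706681587166 [0.0334 0.8614 0.5679] [ 0.4481 -0.7764 -0.4433]
mouth 0.96 [232.4 226.4] [0.5332 0.1321 0.043 ] [ 0.4887 -0.713  -0.5131]
leaf_hinge 0.58 [181.6 218.6] [0.6383 0.1911 0.0674] [ 0.597  -0.6615 -0.4939]
leaf_hinge 0.42 [300.7 250.9] [0.3631 0.1077 0.0107] [ 0.3365 -0.7692 -0.5687]
leaf_lug 0.73 [220.8 198.2] [0.5402 0.1616 0.1315] [ 0.5259 -0.726  -0.4528]
pin_head 0.75 [301.9 166.4] [ 0.527  -0.2605  0.0532] [ 0.3739 -0.8497 -0.3898]
vblock 0.88 [292.6 192.7] [ 0.5153 -0.1697  0.0044] [ 0.3806 -0.8143 -0.445 ]
jig 0.7 [208.8 243.4] [0.5704 0.1817 0.012 ] [ 0.5293 -0.6698 -0.5479]
ball_a 0.21 [214.1 204.5] [0.5577 0.1654 0.1128] [ 0.5367 -0.7124 -0.4658]
```

View pics/top.png

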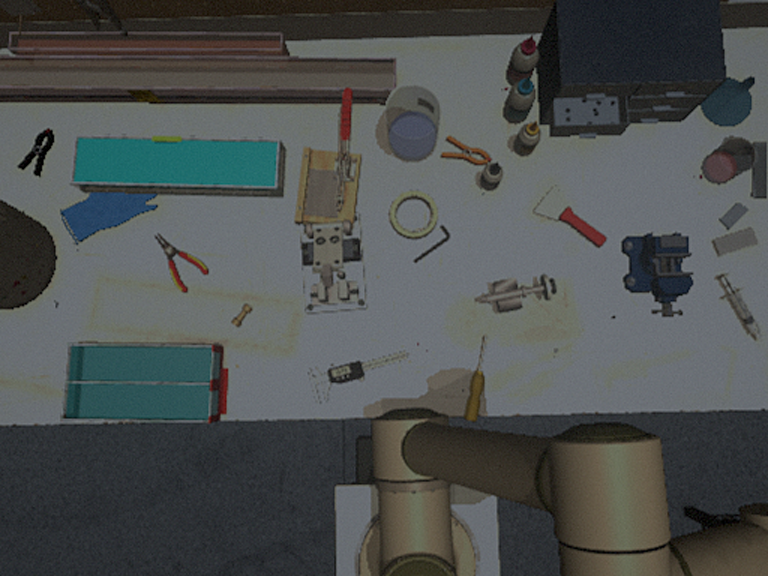

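View pics/side.png

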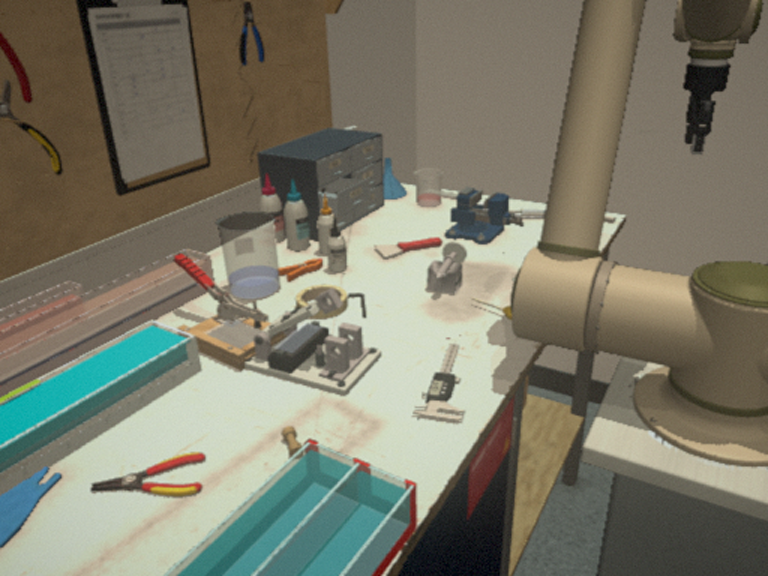

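The top view shows the jig at about (333,265), its ears at the near end, and the pin in the V-block at (480–555, 290) with its nose to the left. In the side view the leaf is half open, and the ears are at (345,350). Next I'll triangulate these points and fit the point clouds.

```bash
python3 - <<'E'
from h import *
T=img("top");S=img("side")
def tri(q):
    a=models.tip_of("top",q);b=models.tip_of("side",q)
    if not a or not b: return None
    o1,d1=ray(T,a[0]["at"]);o2,d2=ray(S,b[0]["at"])
    A=np.stack([d1,-d2],1);t=np.linalg.lstsq(A,o2-o1,rcond=None)[0]
    p,q2=o1+d1*t[0],o2+d2*t[1]; return (p+q2)/2,np.linalg.norm(p-q2)
for q in("mouth","leaf_hinge","leaf_lug","leaf_press","pin_head","pin","vblock","jig"): print(q,tri(q))
CT=cloud(T);CS=cloud(S)
# plate rectangle
for n,C in(("top",CT),("side",CS)):
    P=C.reshape(-1,3);P=P[~np.isnan(P[:,0])]
    m=(P[:,0]>.42)&(P[:,0]<.75)&(P[:,1]>.03)&(P[:,1]<.26)
    J=P[m]; pl=J[(J[:,2]>.007)&(J[:,2]<.11)&(J[:,0]<.66)]
    r=cv2.minAreaRect(pl[:,:2].astype(np.float32)*1000);print(n,"plate rect",r,len(pl), "benchz",np.median(P[(P[:,0]>.4)&(P[:,0]<.5)&(P[:,1]>-.1)&(P[:,1]<.03)][:,2]))
    e=J[(J[:,2]>.05)&(J[:,2]<.085)&(J[:,0]<.555)]
    print("ears n",len(e)); print(e[np.argsort(e[:,1])][::max(1,len(e)//40)])
    m=(P[:,0]>.46)&(P[:,0]<.58)&(P[:,1]>-.32)&(P[:,1]<-.1)&(P[:,2]>.025)
    q=P[m]; r=cv2.minAreaRect(q[:,:2].astype(np.float32)*1000);print("pin+block",len(q),r)
    b=np.arange(-.30,-.10,.006)
    for lo in b:
        k=q[(q[:,1]>=lo)&(q[:,1]<lo+.006)]
        if len(k)>1: print(f"y {lo*1e3:.0f} n {len(k)} x {k[:,0].min()*1e3:.0f}..{k[:,0].max()*1e3:.0f} mid {np.median(k[:,0])*1e3:.0f} zmax {k[:,2].max()*1e3:.0f}")
E
```

```text
mouth (array([0.5392, 0.1194, 0.0431]), np.float64(0.014541394056960295))
leaf_hinge (array([0.665 , 0.1629, 0.0436]), np.float64(0.001403617564190244))
leaf_lug (array([0.5542, 0.146 , 0.1242]), np.float64(0.004534671523579015))
leaf_press (array([0.5896, 0.1642, 0.1143]), np.float64(0.013432873276809615))
pin_head (array([ 0.5262, -0.2635,  0.0464]), np.float64(0.005719609957452787))
pin (array([ 0.5105, -0.226 ,  0.0448]), np.float64(0.015575269466549248))
vblock (array([ 0.5204, -0.1979, -0.0117]), np.float64(0.005518322982788801))
jig (array([ 0.5949,  0.1594, -0.0025]), np.float64(0.004204743110923584))
top plate rect ((546.5186767578125, 142.58018493652344), (225.96286010742188, 226.82095336914062), 89.31179809570312) 2067 benchz 0.0005457822597383366
ears n 135
[[0.5176 0.1243 0.0729]
 [0.5334 0.1248 0.065 ]
 [0.5468 0.1256 0.0543]
 [0.5412 0.126  0.0511]
 [0.5352 0.127  0.0733]
 [0.5264 0.1271 0.0731]
 [0.5327 0.1272 0.0705]
 [0.5243 0.1277 0.067 ]
 [0.5382 0.1298 0.0737]
 [0.5416 0.1301 0.0706]
 [0.5328 0.1302 0.07  ]
 [0.5211 0.1304 0.0692]
 [0.5444 0.1328 0.0724]
 [0.5355
[... 3234 characters left out ...]
 72
y -258 n 22 x 501..550 mid 537 zmax 68
y -246 n 3 x 519..526 mid 521 zmax 53
y -240 n 2 x 520..522 mid 521 zmax 51
y -228 n 5 x 509..520 mid 513 zmax 57
y -222 n 20 x 490..532 mid 518 zmax 59
y -216 n 19 x 487..534 mid 502 zmax 53
y -210 n 14 x 489..546 mid 511 zmax 54
y -204 n 23 x 485..546 mid 507 zmax 54
y -198 n 18 x 486..546 mid 508 zmax 55
y -192 n 20 x 483..541 mid 513 zmax 54
y -186 n 20 x 483..541 mid 508 zmax 54
y -180 n 42 x 482..541 mid 493 zmax 54
y -174 n 55 x 483..542 mid 502 zmax 54
y -168 n 37 x 506..540 mid 532 zmax 53
y -162 n 5 x 500..514 mid 507 zmax 55
y -156 n 13 x 498..520 mid 506 zmax 54
y -150 n 11 x 501..512 mid 505 zmax 54
y -144 n 6 x 504..511 mid 507 zmax 50
```

```bash
python3 - <<'E'
from h import *
from scipy import ndimage as nd
for n in("top","side"):
    C=cloud(img(n)); P=C.reshape(-1,3);P=P[~np.isnan(P[:,0])]
    m=(P[:,0]>.44)&(P[:,0]<.70)&(P[:,1]>.06)&(P[:,1]<.25); J=P[m]
    pl=J[(J[:,2]>.008)&(J[:,2]<.017)]
    for nm,f in(("ymin",2),("ymax",98)):
        xs=[];ys=[]
        for lo in np.arange(.505,.635,.006):
            k=pl[(pl[:,0]>=lo)&(pl[:,0]<lo+.006)]
            if len(k)>4: xs.append(lo+.003);ys.append(np.percentile(k[:,1],f))
        xs=np.array(xs);ys=np.array(ys);g=np.ones(len(xs),bool)
        for _ in range(4):
            c=np.polyfit(xs[g],ys[g],1);r=abs(np.polyval(c,xs)-ys);g=r<.004
        print(n,nm,"yaw",np.degrees(np.arctan(c[0])),"y@.53",np.polyval(c,.53),g.sum(),len(xs))
    xs=[];ys=[]
    for lo in np.arange(.10,.21,.006):
        k=pl[(pl[:,1]>=lo)&(pl[:,1]<lo+.006)&(pl[:,0]<.56)]
        if len(k)>4: xs.append(np.percentile(k[:,0],3));ys.append(lo+.003)
    xs=np.array(xs);ys=np.array(ys);g=np.ones(len(xs),bool)
    for _ in range(4):
        c=np.polyfit(ys[g],xs[g],1);g=abs(np.polyval(c,ys)-xs)<.004
    print(n,"xmin yaw",-np.degrees(np.arctan(c[0])),"x@y.124,.155",np.polyval(c,[.124,.155]),g.sum(),len(xs))
    # ears
    for a,b in((.12,.15),(.16,.19)):
        e=J[(J[:,2]>.066)&(J[:,2]<.077)&(J[:,0]<.552)&(J[:,1]>a)&(J[:,1]<b)]
        print(n,"ear",len(e),"x",np.percentile(e[:,0],[1,99]),"y",np.percentile(e[:,1],[1,99]),"mean",e.mean(0), cv2.minAreaRect((e[:,:2]*1e3).astype(np.float32)))
    lf=J[(J[:,2]>.062)&(J[:,0]>.553)&(J[:,0]<.64)]
    A=np.c_[lf[:,:2],np.ones(len(lf))];g=np.ones(len(lf),bool)
    for _ in range(5):
        c=np.linalg.lstsq(A[g],lf[g,2],rcond=None)[0];g=abs(A@c-lf[:,2])<.004
    print(n,"leaf z=",c,"ang",np.degrees(np.arctan(-c[0])),g.sum(),len(lf),"y",np.percentile(lf[g,1],[1,99]),"x",np.percentile(lf[g,0],[1,99]))
E
```

```text
top ymin yaw 2.3520596145501815 y@.53 0.09479409255806039 16 16
top ymax yaw -15.777574137155678 y@.53 0.21946700919579382 5 16
top xmin yaw 3.616291636158476 x@y.124,.155 [0.4999 0.4979] 18 19
top ear 60 x [0.5155 0.5491] y [0.1244 0.1416] mean [0.5327 0.133  0.07  ] ((532.8342895507812, 132.7811279296875), (34.589778900146484, 16.0446834564209), 4.4494099617004395)
top ear 54 x [0.5131 0.5457] y [0.1683 0.1833] mean [0.5297 0.1763 0.0706] ((529.6009521484375, 176.1342315673828), (33.05963897705078, 13.563117027282715), 6.123147487640381)
top leaf z= [-0.6592 -0.055   0.5029] ang 33.394594472969956 357 453 y [0.1313 0.187 ] x [0.5701 0.6386]
side ymin yaw 7.891654840314806 y@.53 0.1505337341401352 1 22
side ymax yaw 4.332254015030036 y@.53 0.21709535097745875 22 22
side xmin yaw 3.882267650131946 x@y.124,.155 [0.4967 0.4946] 19 19
side ear 73 x [0.5123 0.547 ] y [0.1243 0.1439] mean [0.5293 0.1351 0.0692] ((529.97265625, 133.74908447265625), (34.610294342041016, 19.22446632385254), 3.734294891357422)
side ear 70 x [0.5101 0.5436] y [0.1674 0.1847] mean [0.5268 0.1776 0.0692] ((526.8023071289062, 176.3847198486328), (18.014753341674805, 33.74585723876953), 89.31857299804688)
side leaf z= [-0.5903 -0.1406  0.4721] ang 30.553985143407147 191 341 y [0.1368 0.1905] x [0.5574 0.6382]<stdin>:14: RankWarning: Polyfit may be poorly conditioned
<stdin>:14: RankWarning: Polyfit may be poorly conditioned
<stdin>:14: RankWarning: Polyfit may be poorly conditioned
```

jog_arm:
  plan: "0 0 5 0 0 0 255; 0 0 5 0 0 0 255; 0 0 0 2.4 -3.13 0 255; 0 0 0 2.4 -3.13 0 255; 0 0 0 2.4 -3.13 0 255; 0 0 0 2.4 -3.13 0 255; 0 0 0 2.4 -3.13 0 255; 0 0 0 2.4 -3.13 0 255; 0 0 0 2.4 -3.13 0 255; 0 0 0 2.4 -3.13 0 255"
  grip_force: 30

```text
time_s: 2.83
position: [0.3078, -0.2686, 0.2315]
tool_rot: [[0.998, 0.07, 0.0], [0.07, -0.998, -0.001], [0.0, 0.001, -1.0]]
ft_force: [0.4, -1.1, -0.1]
grip_width: -0.0001
gripper_force: 0.0
```

jog_arm:
  plan: "0 0 0 2.4 -3.13 0 255; 0 0 0 2.4 -3.13 0 255; 0 0 0 2.4 -3.13 0 255; 0 0 0 2.4 -3.13 0 255; 0 0 0 2.4 -3.13 0 255; 0 0 0 2.4 -3.13 0 255; 0 0 0 2.4 -3.13 0 255; 0 0 0 2.4 -3.13 0 255; 0 0 0 2.4 -3.13 0 255; 0 0 0 2.4 -3.13 0 255"

```text
time_s: 3.67
position: [0.5254, 0.0608, 0.2314]
tool_rot: [[0.998, 0.071, 0.0], [0.071, -0.998, -0.0], [0.0, 0.0, -1.0]]
ft_force: [0.8, -1.0, 0.6]
grip_width: 0.0003
gripper_force: 0.0
```

jog_arm:
  plan: "0 0 0 2.3 -3.1 0 255; 0 0 0 2.3 -3.1 0 255; 0 0 0 2.3 -3.1 1 255; 0 0 0 0 0 3 255; 0 0 0 0 0 3 255; 0 0 0 0 0 2.5 255; 0 0 0 0 0 0 255"

```text
time_s: 4.25
position: [0.5847, 0.1564, 0.1313]
tool_rot: [[0.997, 0.071, -0.009], [0.071, -0.998, -0.001], [-0.009, -0.0, -1.0]]
ft_force: [0.0, -0.4, -0.1]
grip_width: -0.0001
gripper_force: 0.0
```

jog_arm:
  plan: "0 0 0 0 0 1.5 255; 0 0 0 0 0 1.2 255; 0 0 0 -0.3 0 1.2 255; 0 0 0 -0.3 0 1.2 255; 0 0 0 -0.2 0 1.0 255; 0 0 0 -0.2 0 0.7 255; 0 0 0 -0.2 0 0.3 255; 0 0 0 0 0 0 255"

```text
time_s: 4.92
position: [0.5749, 0.1555, 0.0657]
tool_rot: [[0.998, 0.07, 0.0], [0.07, -0.998, 0.0], [0.0, -0.0, -1.0]]
ft_force: [-0.3, -0.4, 0.4]
grip_width: 0.0003
gripper_force: 0.0
```

jog_arm:
  plan: "0 0 0 0 0 0.3 255; 0 0 0 0 0 0.2 255; 0 0 0 0 0 0 255"

```text
time_s: 5.17
position: [0.5752, 0.1555, 0.0604]
tool_rot: [[0.998, 0.07, 0.0], [0.07, -0.998, 0.0], [0.0, 0.0, -1.0]]
ft_force: [0.1, 0.3, 0.0]
grip_width: -0.0
gripper_force: 0.1
```

jog_arm:
  plan: "0 0 0 0 0 0.2 255; 0 0 0 0 0 0.1 255; 0 0 0 0 0 0 255"

```text
time_s: 5.42
position: [0.5751, 0.1555, 0.0574]
tool_rot: [[0.998, 0.07, 0.0], [0.07, -0.998, 0.0], [0.0, 0.0, -1.0]]
ft_force: [0.3, -0.1, 3.0]
grip_width: -0.0001
gripper_force: 0.8
```

jog_arm:
  plan: "0 0 0 0 0 0.1 255; 0 0 0 0 0 0.05 255; 0 0 0 0 0 0 255"

```text
time_s: 5.67
position: [0.5751, 0.1555, 0.0561]
tool_rot: [[0.998, 0.07, 0.0], [0.07, -0.998, -0.0], [0.0, 0.0, -1.0]]
ft_force: [-1.3, -0.9, 4.9]
grip_width: -0.0
gripper_force: 2.4
```

jog_arm:
  plan: "0 0 0 0 0 0.08 255; 0 0 0 0 0 0 255; 0 0 0 0 0 0 255"

```text
time_s: 5.92
position: [0.575, 0.1555, 0.0555]
tool_rot: [[0.998, 0.07, 0.0], [0.07, -0.998, -0.0], [0.0, 0.0, -1.0]]
ft_force: [-2.0, -0.8, 6.1]
grip_width: -0.0
gripper_force: 3.1
```

jog_arm:
  plan: "0 0 0 0 0 0.05 255; 0 0 0 0 0 0 255; 0 0 0 0 0 0 255"

```text
time_s: 6.17
position: [0.575, 0.1555, 0.0552]
tool_rot: [[0.998, 0.07, 0.0], [0.07, -0.998, -0.0], [0.0, 0.0, -1.0]]
ft_force: [-2.1, -0.4, 7.8]
grip_width: 0.0
gripper_force: 3.8
```

jog_arm:
  plan: "0 0 0 0 0 0.07 255; 0 0 0 0 0 0.05 255; 0 0 0 0 0 0 255"

```text
time_s: 6.42
position: [0.575, 0.1555, 0.0542]
tool_rot: [[0.998, 0.07, 0.001], [0.07, -0.998, -0.0], [0.001, 0.0, -1.0]]
ft_force: [-4.2, -0.3, 9.2]
grip_width: -0.0001
gripper_force: 4.7
```

jog_arm:
  plan: "0 0 0 0 0 0.05 255; 0 0 0 0 0 0 255; 0 0 0 0 0 0 255"

```text
time_s: 6.67
position: [0.575, 0.1555, 0.0538]
tool_rot: [[0.998, 0.07, 0.001], [0.07, -0.998, -0.0], [0.001, 0.0, -1.0]]
ft_force: [-4.6, -0.3, 10.6]
grip_width: -0.0001
gripper_force: 5.4
```

jog_arm:
  plan: "0 0 0 0 0 0.08 255; 0 0 0 0 0 0 255; 0 0 0 0 0 0 255"

```text
time_s: 6.92
position: [0.5749, 0.1555, 0.0531]
tool_rot: [[0.998, 0.07, 0.001], [0.07, -0.998, -0.0], [0.001, 0.0, -1.0]]
ft_force: [-5.1, -0.1, 11.5]
grip_width: 0.0005
gripper_force: 5.9
```

jog_arm:
  plan: "0 0 0 0 0 0.06 255; 0 0 0 0 0 0 255; 0 0 0 0 0 0 255"

```text
time_s: 7.17
position: [0.575, 0.1556, 0.0528]
tool_rot: [[0.998, 0.07, 0.001], [0.07, -0.998, -0.0], [0.001, 0.0, -1.0]]
ft_force: [-5.1, -0.5, 13.8]
grip_width: 0.0005
gripper_force: 7.0
```

```bash
python3 - <<'E'
from h import *
S=img("side"); save(S,"b.png",(140,150,300,270),5); T=img("top")
for n,im in(("side",S),("top",T)):
    J=cloud(im).reshape(-1,3); J=J[(J[:,0]>.55)&(J[:,0]<.67)&(J[:,1]>.11)&(J[:,1]<.21)&(J[:,2]>.045)&(J[:,2]<.066)]
    b=np.arange(.55,.67,.01)
    print(n,[(round(lo,2),len(k),round(float(np.median(k[:,2]))*1e3,1)) for lo in b for k in [J[(J[:,0]>=lo)&(J[:,0]<lo+.01)]] if len(k)])
E
```

```text
side [(np.float64(0.55), 34, 52.5), (np.float64(0.56), 68, 52.9), (np.float64(0.57), 48, 52.6), (np.float64(0.58), 38, 52.8), (np.float64(0.59), 46, 53.6), (np.float64(0.6), 59, 53.9), (np.float64(0.61), 64, 54.4), (np.float64(0.62), 59, 55.1), (np.float64(0.63), 60, 55.4), (np.float64(0.64), 90, 55.4), (np.float64(0.65), 108, 58.0), (np.float64(0.66), 30, 58.7)]
top []
```

View pics/b.png

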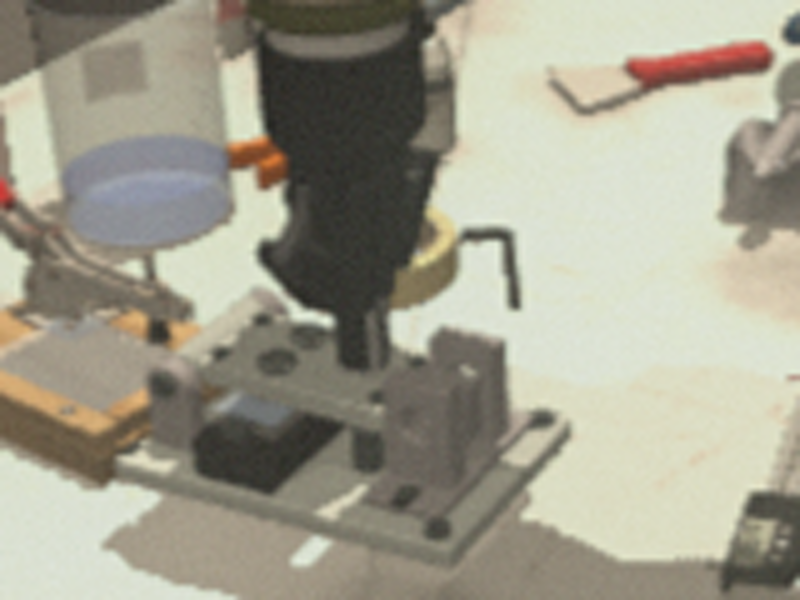

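The leaf is level under the closed fingers (tips at px 360,365), pressed right down at 13.8 N. I'll retract and re-measure the pin along its own axis.

jog_arm:
  plan: "0 0 0 0 0 -0.5 255; 0 0 0 0 0 -1.5 255; 0 0 0 0 0 -3 255; 0 0 0 0 0 -3 255"

```text
time_s: 7.6
position: [0.5744, 0.1555, 0.1314]
tool_rot: [[0.998, 0.07, -0.003], [0.07, -0.998, -0.0], [-0.003, -0.0, -1.0]]
ft_force: [0.6, -0.1, 1.0]
grip_width: 0.0
gripper_force: 0.0
```

```bash
python3 - <<'E'
from h import *
for n in("top","side"):
    im=img(n); P=cloud(im).reshape(-1,3); P=P[~np.isnan(P[:,0])]
    q=P[(P[:,0]>.46)&(P[:,0]<.58)&(P[:,1]>-.32)&(P[:,1]<-.1)&(P[:,2]>.03)]
    # axis: shank/stem/nose top
    sh=q[(q[:,2]>.047)&(q[:,1]>-.225)&(q[:,1]<-.14)]
    c=np.polyfit(sh[:,1],sh[:,0],1); 
    for _ in range(4):
        g=abs(np.polyval(c,sh[:,1])-sh[:,0])<.009; c=np.polyfit(sh[g,1],sh[g,0],1)
    print(n,"axis yaw",-np.degrees(np.arctan(c[0])),"x@-.264,-.2",np.polyval(c,[-.264,-.2]))
    th=np.radians(9.3); a=np.array([-np.sin(th),np.cos(th)]); b=np.array([np.cos(th),np.sin(th)])
    o=np.array([.528,-.264]); s=(q[:,:2]-o)@a; r=(q[:,:2]-o)@b
    for lo in np.arange(-.03,.14,.004):
        k=(s>=lo)&(s<lo+.004)
        if k.sum()>2: print(f"s {lo*1e3:.0f} n {k.sum()} r {r[k].min()*1e3:.0f}..{r[k].max()*1e3:.0f} zmax {np.percentile(q[k,2],97)*1e3:.0f}")
    J=P[(P[:,1]>.12)&(P[:,1]<.2)&(P[:,2]>.045)&(P[:,2]<.075)&(P[:,0]>.55)&(P[:,0]<.67)]
    print([(round(float(lo),2),round(float(np.median(k[:,2]))*1e3,1)) for lo in np.arange(.55,.65,.01) for k in [J[(J[:,0]>=lo)&(J[:,0]<lo+.01)]] if len(k)])
E
```

```text
top axis yaw 8.972231127176583 x@-.264,-.2 [0.5285 0.5184]
s -22 n 5 r -12..16 zmax 60
s -18 n 15 r -14..16 zmax 66
s -14 n 19 r -13..17 zmax 64
s -6 n 18 r -23..23 zmax 72
s -2 n 47 r -23..25 zmax 74
s 2 n 22 r -20..26 zmax 69
s 6 n 6 r -3..7 zmax 57
s 10 n 4 r -2..7 zmax 52
s 14 n 7 r -2..8 zmax 56
s 18 n 4 r -4..4 zmax 56
s 22 n 6 r -3..6 zmax 53
s 26 n 5 r -2..7 zmax 53
s 30 n 4 r -3..7 zmax 57
s 34 n 6 r -4..6 zmax 59
s 38 n 7 r -9..13 zmax 58
s 42 n 12 r -9..14 zmax 62
s 46 n 8 r -8..7 zmax 58
s 50 n 21 r -28..30 zmax 53
s 54 n 29 r -29..31 zmax 55
s 58 n 26 r -28..31 zmax 55
s 62 n 32 r -28..29 zmax 56
s 66 n 23 r -28..30 zmax 55
s 70 n 30 r -28..31 zmax 53
s 74 n 27 r -29..32 zmax 57
s 78 n 28 r -29..29 zmax 56
s 82 n 26 r -29..30 zmax 53
s 86 n 29 r -27..31 zmax 56
s 90 n 30 r -29..31 zmax 55
s 94 n 28 r -29..29 zmax 57
s 98 n 6 r -4..8 zmax 54
s 102 n 8 r -6..9 zmax 54
s 106 n 9 r -9..9 zmax 59
s 110 n 9 r -8..10 zmax 56
s 114 n 7 r -4..7 zmax 55
s 118 n 5 r -4..6 zmax 54
s 122 n 5 r -2..4 zmax 51
[(0.56, 59.8), (0.57, 58.9), (0.58, 55.8)]
side axis yaw 7.2151429109107825 x
[... 258 characters left out ...]
..28 zmax 56
s 50 n 7 r -30..11 zmax 49
s 54 n 13 r -31..25 zmax 53
s 58 n 12 r -31..28 zmax 53
s 62 n 13 r -30..20 zmax 52
s 66 n 15 r -31..29 zmax 54
s 70 n 9 r -32..25 zmax 53
s 74 n 15 r -29..27 zmax 52
s 78 n 12 r -31..28 zmax 53
s 82 n 14 r -31..30 zmax 52
s 86 n 11 r -30..23 zmax 52
s 90 n 31 r -31..25 zmax 52
s 94 n 50 r -32..26 zmax 51
s 98 n 10 r -20..25 zmax 52
s 102 n 3 r -6..5 zmax 54
s 106 n 4 r -8..-1 zmax 52
s 110 n 6 r -12..9 zmax 53
s 114 n 8 r -12..2 zmax 53
s 118 n 5 r -8..4 zmax 52
s 122 n 8 r -6..3 zmax 53
s 126 n 3 r -4..-1 zmax 49
[(0.55, 58.9), (0.56, 58.2), (0.57, 57.8), (0.58, 57.7), (0.59, 57.3), (0.6, 57.2), (0.61, 57.2), (0.62, 57.3), (0.63, 56.8), (0.64, 56.4)]
```

jog_arm:
  plan: "0 0 -5.2 0 0 0 110; 0 0 0 -1.03 3.77 0 110; 0 0 0 -1.03 3.77 0 110; 0 0 0 -1.03 3.77 0 110; 0 0 0 -1.03 3.77 0 110; 0 0 0 -1.03 3.77 0 110; 0 0 0 -1.03 3.77 0 110; 0 0 0 -1.03 3.77 0 110; 0 0 0 -1.03 3.77 0 110; 0 0 0 -1.03 3.77 0 110"

```text
time_s: 8.53
position: [0.5371, -0.196, 0.1306]
tool_rot: [[0.987, 0.16, -0.001], [0.16, -0.987, 0.001], [-0.001, -0.001, -1.0]]
ft_force: [1.3, -0.2, 0.1]
grip_width: 0.0481
gripper_force: 0.0
```

jog_arm:
  plan: "0 0 0 -1.03 3.77 0 110; 0 0 0 -1.03 3.77 0 110; 0 0 0 0 0 1 110; 0 0 0 0 0 1 110; 0 0 0 0 0 0 110"

```text
time_s: 8.95
position: [0.5285, -0.2709, 0.1085]
tool_rot: [[0.987, 0.16, -0.004], [0.16, -0.987, 0.003], [-0.003, -0.004, -1.0]]
ft_force: [-1.5, 1.0, -0.8]
grip_width: 0.0482
gripper_force: 0.0
```

jog_arm:
  plan: "0 0 0 0 0 1.5 110; 0 0 0 0 0 1.5 110; 0 0 0 0 0 0 110; 0 0 0 0 0 0 110"

```text
time_s: 9.28
position: [0.5297, -0.2706, 0.0811]
tool_rot: [[0.987, 0.162, -0.001], [0.162, -0.987, 0.001], [-0.001, -0.001, -1.0]]
ft_force: [0.2, -0.4, 0.4]
grip_width: 0.0487
gripper_force: 0.0
```

```bash
python3 - <<'E'
from h import *
st(); T=img("top");S=img("side")
a=cv2.resize(T["pixels"][160:240,310:390],(400,400),interpolation=2);b=cv2.resize(S["pixels"][130:210,260:340],(400,400),interpolation=2)
cv2.imwrite("pics/c.png",np.hstack([a,b])[...,::-1])
E
```

```text
t 9.2833 p [ 0.5297 -0.2706  0.0811] F [ 0.2181 -0.4015  0.4132] w 0.04866288472220994 gf 0.0
```

View pics/c.png

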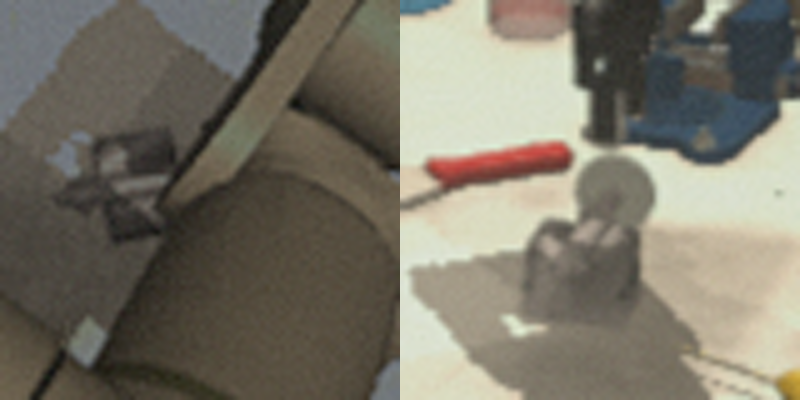

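```bash
python3 - <<'E'
from h import *
S=img("side"); W=np.linalg.inv(np.array(S["world_from_camera"])); f=192/np.tan(np.radians(S["fov_y"]/2))
def pr(p):
    c=W[:3,:3]@np.array(p)+W[:3,3]; return (np.array([S["cx"]+f*c[0]/c[2],S["cy"]+f*c[1]/c[2]])-[260,130])*5
a=np.array([-.16,.987,0]);b=np.array([.987,.16,0]);g=np.array([.5297,-.2706,.0811])
print("disc", [pr(np.array([.528,-.264,.045])+x*b+4e-3*a+z*np.array([0,0,1])) for x,z in((0,0),(-.026,0),(.026,0),(0,.026))])
for s in(.0243,.0388): print("finger",[pr(g+s*a+x*b+np.array([0,0,.0022])) for x in(-.011,.011)])
P=cloud(S); m=(P[...,0]>.5)&(P[...,0]<.56)&(P[...,1]>-.26)&(P[...,1]<-.2)&(P[...,2]>.077)&(P[...,2]<.12)
q=P[m]; print(len(q),np.percentile(q,[2,50,98],axis=0), ((q-g)@b).min(),((q-g)@b).max(),np.percentile((q-g)@a,[2,98]))
E
```

```text
disc [array([208.4003, 194.3288]), array([248.9619, 199.1657]), array([168.3423, 189.552 ]), array([209.2874, 155.7142])]
finger [array([220.4267, 146.847 ]), array([185.6091, 142.9585])]
finger [array([214.2761, 155.4078]), array([179.1631, 151.4361])]
79 [[ 0.5133 -0.2469  0.0866]
 [ 0.5221 -0.2371  0.105 ]
 [ 0.5352 -0.2308  0.1194]] -0.012204397612970031 0.012385508613297623 [0.0247 0.0408]
```

jog_arm:
  plan: "0 0 0 -0.05 0.05 1.0 110; 0 0 0 -0.05 0.05 1.0 110; 0 0 0 0 0 0.6 110; 0 0 0 0 0 0 110; 0 0 0 0 0 0 110"

```text
time_s: 9.85
position: [0.5286, -0.273, 0.0548]
tool_rot: [[0.987, 0.16, -0.001], [0.16, -0.987, 0.001], [-0.001, -0.001, -1.0]]
ft_force: [-0.3, -0.4, -0.1]
grip_width: 0.0484
gripper_force: 0.0
```

jog_arm:
  plan: "0 0 0 0 0 0.2 110; 0 0 0 0 0 0 255; 0 0 0 0 0 0 255; 0 0 0 0 0 0 255; 0 0 0 0 0 0 255; 0 0 0 0 0 0 255"
  grip_force: 40

```text
time_s: 10.35
position: [0.5288, -0.2731, 0.0534]
tool_rot: [[0.987, 0.16, 0.0], [0.16, -0.987, -0.0], [-0.0, 0.0, -1.0]]
ft_force: [-0.1, 0.6, -1.3]
grip_width: 0.0134
gripper_force: 41.7
```

jog_arm:
  plan: "0 0 0 0 0 -0.5 255; 0 0 0 0 0 -1 255; 0 0 0 0 0 -1.5 255; 0 0 0 0 0 -2 255; 0 0 0 0 0 -2 255; 0 0 0 0 0 -1 255; 0 0 0 0 0 0 255"

```text
time_s: 10.93
position: [0.5297, -0.2737, 0.1364]
tool_rot: [[0.987, 0.16, 0.004], [0.16, -0.987, -0.003], [0.004, 0.004, -1.0]]
ft_force: [-0.1, 0.2, -1.5]
grip_width: 0.013
gripper_force: 41.7
```

```bash
python3 - <<'E'
from h import *
s=st(); S=img("side"); T=img("top"); save(S,"d.png",(240,90,360,210),5)
g=np.array(s["position"]);R=np.array(s["tool_rot"])
for n,im in(("side",S),("top",T)):
    P=cloud(im).reshape(-1,3);P=P[~np.isnan(P[:,0])]
    q=(P-g)@R; m=(abs(q[:,0])<.035)&(q[:,1]<.02)&(q[:,1]>-.16)&(q[:,2]>-.005)&(q[:,2]<.05); q=q[m]
    for lo in np.arange(-.15,.02,.008):
        k=q[(q[:,1]>=lo)&(q[:,1]<lo+.008)]
        if len(k)>2: print(n,f"ty {lo*1e3:.0f} n {len(k)} tx {np.percentile(k[:,0],3)*1e3:.0f}..{np.percentile(k[:,0],97)*1e3:.0f} med {np.median(k[:,0])*1e3:.1f} tz min {np.percentile(k[:,2],3)*1e3:.1f} max {np.percentile(k[:,2],97)*1e3:.1f}")
E
```

```text
t 10.9333 p [ 0.5297 -0.2737  0.1364] F [-0.0981  0.2297 -1.5466] w 0.012974787033947225 gf 41.6664057970047
side ty -134 n 13 tx -4..5 med -1.5 tz min -1.0 max 9.9
side ty -126 n 13 tx -8..6 med -2.8 tz min -1.3 max 7.9
side ty -118 n 6 tx -6..4 med -2.7 tz min -2.4 max 2.4
side ty -110 n 7 tx -7..3 med -4.1 tz min -1.6 max 8.0
side ty -102 n 8 tx -7..-1 med -5.7 tz min -1.8 max 8.5
side ty -94 n 6 tx -8..3 med -4.2 tz min -1.5 max 9.1
side ty -86 n 5 tx -8..-3 med -4.4 tz min 0.0 max 3.3
side ty -78 n 7 tx -7..2 med -3.0 tz min -2.1 max 6.8
side ty -70 n 6 tx -8..3 med -5.4 tz min -0.1 max 7.0
side ty -62 n 7 tx -10..4 med -4.9 tz min -0.3 max 10.6
side ty -54 n 21 tx -11..9 med -3.7 tz min -3.4 max 15.7
side ty -46 n 3 tx -10..-2 med -3.4 tz min -2.1 max 9.0
side ty -30 n 3 tx -6..-4 med -4.8 tz min 3.4 max 6.9
side ty -22 n 10 tx -8..6 med -0.1 tz min -3.8 max 4.2
side ty -14 n 92 tx -23..25 med -7.6 tz min -4.1 max 27.8
side ty -6 n 20 tx -24..23 med -14.3 tz min -3.6 max 31.0
top ty -134 n 10 tx -3..6 med 0.8 tz min -1.3 max 9.5
top ty -126 n 16 tx -6..8 med 1.2 tz min -3.8 max 8.3
top ty -118 n 17 tx -5..8 med 0.8 tz min -1.9 max 4.6
top ty -110 n 16 tx -6..8 med 0.4 tz min -3.0 max 7.3
top ty -102 n 17 tx -5..9 med 0.3 tz min -3.6 max 6.7
top ty -94 n 18 tx -6..8 med 1.0 tz min -1.6 max 6.3
top ty -86 n 17 tx -5..9 med 0.2 tz min -1.1 max 10.8
top ty -78 n 14 tx -5..8 med 1.6 tz min -3.1 max 7.6
top ty -70 n 6 tx 3..9 med 5.6 tz min -0.7 max 5.3
```

View pics/d.png

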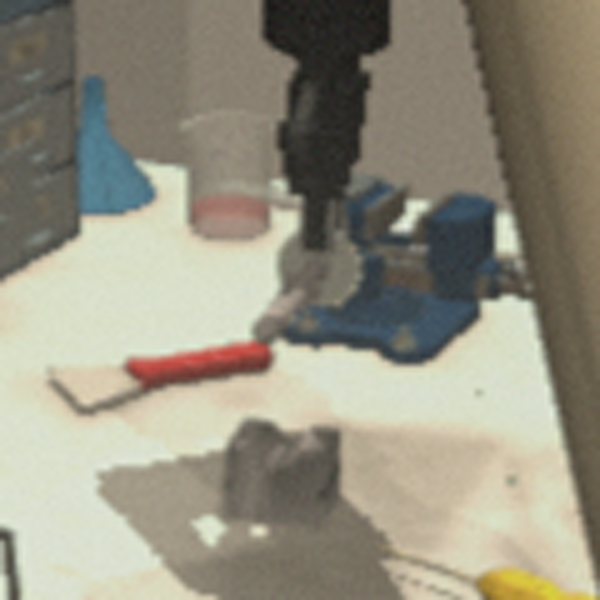

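The pin is held level (disc at px 320,270, nose toward 265,335) and is clear of the V-block. I'll carry it to 30 mm in front of the mouth.

jog_arm:
  plan: "0 0 2.6 0 0 0 255; 0 0 2.5 0.31 -1.35 0 255; 0 0 0 0.31 -2.35 0 255; 0 0 0 0.31 -2.35 0 255; 0 0 0 0.31 -2.35 0 255; 0 0 0 0.31 -2.35 0 255; 0 0 0 0.31 -2.35 0 255; 0 0 0 0.31 -2.35 0 255; 0 0 0 0.31 -2.35 0 255; 0 0 0 0.31 -2.35 0 255"

```text
time_s: 11.87
position: [0.5408, -0.0687, 0.132]
tool_rot: [[0.997, 0.072, -0.003], [0.072, -0.997, 0.001], [-0.003, -0.001, -1.0]]
ft_force: [0.5, -0.8, -1.4]
grip_width: 0.0132
gripper_force: 41.7
```

jog_arm:
  plan: "0 0 0 0.31 -2.35 0 255; 0 0 0 0 -1.0 1 255; 0 0 0 0 0 2 255; 0 0 0 0 0 2 255; 0 0 0 0 0 1.5 255; 0 0 0 0 0 0.5 255; 0 0 0 0 0 0 255; 0 0 0 0 0 0 255"

```text
time_s: 12.53
position: [0.5422, -0.0365, 0.0634]
tool_rot: [[0.997, 0.072, -0.001], [0.072, -0.997, 0.0], [-0.001, -0.0, -1.0]]
ft_force: [0.2, -0.1, -1.6]
grip_width: 0.0134
gripper_force: 41.7
```

```bash
cat > meas.py <<'E'
from h import *
s=st(); g=np.array(s["position"]);R=np.array(s["tool_rot"]);print(R)
yw=np.arctan2(R[1,0],R[0,0]);print("yaw",np.degrees(yw))
for n in("side","top"):
    P=cloud(img(n)).reshape(-1,3);P=P[~np.isnan(P[:,0])]; q=(P-g)@R
    def seg(a,b,m=lambda q:True):
        k=q[(q[:,1]>a)&(q[:,1]<b)&(abs(q[:,0])<.014)&(q[:,2]>-.006)&(q[:,2]<.02)]
        return len(k),"tx",np.percentile(k[:,0],[3,97])*1e3,"tzmin",np.percentile(k[:,2],[3,10])*1e3
    for a,b in((-.12,-.10),(-.10,-.08),(-.08,-.06)): print(n,a,seg(a,b))
    k=q[(q[:,1]<-.11)&(q[:,1]>-.148)&(abs(q[:,0])<.012)&(q[:,2]>-.006)&(q[:,2]<.02)]; print("nose ty",np.sort(k[:,1])[:4]*1e3)
    e=q[(P[:,2]>.066)&(P[:,2]<.077)&(P[:,0]<.552)&(P[:,0]>.50)&(P[:,1]>.118)&(P[:,1]<.15)]
    print("ear tx",np.percentile(e[:,0],[2,98])*1e3,"ty",np.percentile(e[:,1],[2,98])*1e3,"tz",np.median(e[:,2])*1e3)
E
python3 meas.py
```

```text
t 12.5333 p [ 0.5422 -0.0365  0.0634] F [ 0.1851 -0.1184 -1.5612] w 0.013354062844251181 gf 41.68578743934631
[[ 0.9974  0.0719 -0.0006]
 [ 0.0719 -0.9974  0.0002]
 [-0.0006 -0.0002 -1.    ]]
yaw 4.1203578638430125
side -0.12 (30, 'tx', array([-8.1871,  3.3769]), 'tzmin', array([-1.8401, -1.1006]))
side -0.1 (29, 'tx', array([-8.1906,  3.0668]), 'tzmin', array([-1.1822, -0.6084]))
side -0.08 (31, 'tx', array([-8.5313,  2.632 ]), 'tzmin', array([-1.0064, -0.2471]))
nose ty [-135.8585 -135.1486 -134.5296 -132.1242]
ear tx [-16.2449  17.3121] ty [-186.823  -161.4867] tz -5.9469416186699915
top -0.12 (35, 'tx', array([-5.0209,  9.6969]), 'tzmin', array([-5.4722, -3.8246]))
top -0.1 (17, 'tx', array([-4.1748,  9.2014]), 'tzmin', array([-1.1965, -0.9806]))Traceback (most recent call last):
  File "meas.py", line 9, in <module>
    for a,b in((-.12,-.10),(-.10,-.08),(-.08,-.06)): print(n,a,seg(a,b))
                                                               ~~~^^^^^
  File "meas.py", line 8, in seg
    return len(k),"tx",np.percentile(k[:,0],[3,97])*1e3,"tzmin",np.percentile(k[:,2],[3,10])*1e3
                       ~~~~~~~~~~~~~^^^^^^^^^^^^^^^
    return _quantile_unchecked(
        a, q, axis, out, overwrite_input, method, keepdims, weights)
    return _ureduce(a,
                    func=_quantile_ureduce_func,
    ...<5 lines>...
                    overwrite_input=overwrite_input,
                    method=method)
    r = func(a, **kwargs)
    result = _quantile(arr,
                       quantiles=q,
    ...<2 lines>...
                       out=out,
                       weights=wgt)
    slices_having_nans = np.isnan(arr[-1, ...])
                                  ~~~^^^^^^^^^
IndexError: index -1 is out of bounds for axis 0 with size 0
```

jog_arm:
  plan: "0 0 0 0.05 0 0.3 255; 0 0 0 0 0 0.25 255; 0 0 0 0 0 0 255; 0 0 0 0 -1 0 255; 0 0 0 0 -0.8 0 255; 0 0 0 0 0 0 255; 0 0 0 0 0 0 255"

```text
time_s: 13.22
position: [0.5414, -0.0177, 0.0581]
tool_rot: [[0.997, 0.073, 0.0], [0.073, -0.997, -0.0], [0.0, 0.0, -1.0]]
ft_force: [0.3, 0.3, -2.1]
grip_width: 0.0134
gripper_force: 41.6
```

jog_arm:
  plan: "0 0 0 0.03 -0.5 0 255; 0 0 0 0 -0.3 0 255; 0 0 0 0 0 0 255; 0 0 0 0 -0.3 0 255; 0 0 0 0 0 0 255"

```text
time_s: 13.63
position: [0.5409, -0.0071, 0.0579]
tool_rot: [[0.997, 0.072, -0.0], [0.072, -0.997, 0.0], [-0.0, -0.0, -1.0]]
ft_force: [0.4, -0.6, -1.3]
grip_width: 0.0133
gripper_force: 41.7
```

jog_arm:
  plan: "0 0 0 0 -0.2 0 255; 0 0 0 0 -0.2 0 255; 0 0 0 0 0 0 255"

```text
time_s: 13.88
position: [0.5406, -0.0032, 0.0579]
tool_rot: [[0.997, 0.072, -0.0], [0.072, -0.997, 0.0], [-0.0, -0.0, -1.0]]
ft_force: [0.2, -0.6, -0.8]
grip_width: 0.013
gripper_force: 41.7
```

jog_arm:
  plan: "0 0 0 0 -0.2 0 255; 0 0 0 0 0 0 255; 0 0 0 0 0 0 255"

```text
time_s: 14.13
position: [0.5405, -0.0014, 0.0579]
tool_rot: [[0.997, 0.072, -0.0], [0.072, -0.997, 0.0], [-0.0, -0.0, -1.0]]
ft_force: [0.5, 0.2, -1.8]
grip_width: 0.0131
gripper_force: 41.7
```

jog_arm:
  plan: "0 0 0 0 -0.2 0 255; 0 0 0 0 0 0 255; 0 0 0 0 0 0 255"

```text
time_s: 14.38
position: [0.5404, 0.0006, 0.0579]
tool_rot: [[0.997, 0.072, -0.0], [0.072, -0.997, 0.0], [-0.0, -0.0, -1.0]]
ft_force: [-0.0, 0.2, -2.6]
grip_width: 0.0131
gripper_force: 41.7
```

jog_arm:
  plan: "0 0 0 0 -0.15 0 255; 0 0 0 0 0 0 255; 0 0 0 0 0 0 255"

```text
time_s: 14.63
position: [0.5403, 0.0021, 0.0579]
tool_rot: [[0.997, 0.072, -0.0], [0.072, -0.997, 0.0], [-0.0, -0.0, -1.0]]
ft_force: [-0.3, -0.1, -0.1]
grip_width: 0.0132
gripper_force: 41.7
```

jog_arm:
  plan: "0 0 0 0 -0.15 0 255; 0 0 0 0 0 0 255; 0 0 0 0 0 0 255"

```text
time_s: 14.88
position: [0.5401, 0.0036, 0.0579]
tool_rot: [[0.997, 0.072, -0.0], [0.072, -0.997, -0.0], [-0.0, 0.0, -1.0]]
ft_force: [-0.4, -0.6, -2.1]
grip_width: 0.0134
gripper_force: 41.9
```

jog_arm:
  plan: "0 0 0 0 -0.15 0 255; 0 0 0 0 0 0 255; 0 0 0 0 0 0 255"

```text
time_s: 15.13
position: [0.54, 0.0051, 0.0579]
tool_rot: [[0.997, 0.072, -0.0], [0.072, -0.997, 0.0], [-0.0, -0.0, -1.0]]
ft_force: [-0.1, 0.9, -1.8]
grip_width: 0.0134
gripper_force: 42.2
```

jog_arm:
  plan: "0 0 0 0 -0.15 0 255; 0 0 0 0 0 0 255; 0 0 0 0 0 0 255"

```text
time_s: 15.38
position: [0.5399, 0.0066, 0.0579]
tool_rot: [[0.997, 0.072, -0.0], [0.072, -0.997, 0.0], [-0.0, -0.0, -1.0]]
ft_force: [-0.0, -0.1, -1.7]
grip_width: 0.0133
gripper_force: 42.2
```

jog_arm:
  plan: "0 0 0 0 -0.15 0 255; 0 0 0 0 -0.15 0 255; 0 0 0 0 0 0 255; 0 0 0 0 0 0 255"

```text
time_s: 15.72
position: [0.5397, 0.0097, 0.0579]
tool_rot: [[0.997, 0.072, -0.0], [0.072, -0.997, 0.0], [-0.0, -0.0, -1.0]]
ft_force: [-0.7, 0.3, -2.1]
grip_width: 0.0129
gripper_force: 42.3
```

jog_arm:
  plan: "0 0 0 0 -0.15 0 255; 0 0 0 0 -0.15 0 255; 0 0 0 0 0 0 255; 0 0 0 0 0 0 255"

```text
time_s: 16.05
position: [0.5395, 0.0126, 0.0579]
tool_rot: [[0.997, 0.072, 0.0], [0.072, -0.997, 0.0], [0.0, -0.0, -1.0]]
ft_force: [0.4, -0.1, -2.6]
grip_width: 0.0131
gripper_force: 42.3
```

jog_arm:
  plan: "0 0 0 0 -0.15 0 255; 0 0 0 0 -0.15 0 255; 0 0 0 0 0 0 255; 0 0 0 0 0 0 255"

```text
time_s: 16.38
position: [0.5393, 0.0156, 0.0579]
tool_rot: [[0.997, 0.072, -0.0], [0.072, -0.997, 0.0], [-0.0, -0.0, -1.0]]
ft_force: [0.4, 0.1, -1.8]
grip_width: 0.0133
gripper_force: 42.3
```

jog_arm:
  plan: "0 0 0 0 -0.15 0 255; 0 0 0 0 0 0 255; 0 0 0 0 0 0 255"

```text
time_s: 16.63
position: [0.5392, 0.0171, 0.0579]
tool_rot: [[0.997, 0.072, 0.0], [0.072, -0.997, 0.0], [0.0, -0.0, -1.0]]
ft_force: [0.4, -0.4, -1.8]
grip_width: 0.0129
gripper_force: 42.3
```

jog_arm:
  plan: "0 0 0 0 -0.15 0 255; 0 0 0 0 0 0 255; 0 0 0 0 0 0 255"

```text
time_s: 16.88
position: [0.5391, 0.0186, 0.0579]
tool_rot: [[0.997, 0.072, -0.0], [0.072, -0.997, 0.0], [-0.0, -0.0, -1.0]]
ft_force: [-0.2, -0.4, -1.8]
grip_width: 0.0134
gripper_force: 42.3
```

jog_arm:
  plan: "0 0 0 0 -0.15 0 255; 0 0 0 0 0 0 255; 0 0 0 0 0 0 255"

```text
time_s: 17.13
position: [0.539, 0.0201, 0.0579]
tool_rot: [[0.997, 0.072, -0.0], [0.072, -0.997, 0.0], [-0.0, -0.0, -1.0]]
ft_force: [-0.2, 0.5, -2.1]
grip_width: 0.0132
gripper_force: 42.2
```

jog_arm:
  plan: "0 0 0 0 -0.15 0 255; 0 0 0 0 0 0 255; 0 0 0 0 0 0 255"

```text
time_s: 17.38
position: [0.5389, 0.0216, 0.0579]
tool_rot: [[0.997, 0.072, -0.0], [0.072, -0.997, 0.0], [0.0, -0.0, -1.0]]
ft_force: [-0.5, 0.7, -2.0]
grip_width: 0.0133
gripper_force: 42.2
```

jog_arm:
  plan: "0 0 0 0 -0.15 0 255; 0 0 0 0 0 0 255; 0 0 0 0 0 0 255"

```text
time_s: 17.63
position: [0.5388, 0.023, 0.0579]
tool_rot: [[0.997, 0.072, 0.0], [0.072, -0.997, -0.0], [0.0, 0.0, -1.0]]
ft_force: [0.9, -0.9, -1.5]
grip_width: 0.0128
gripper_force: 41.9
```

jog_arm:
  plan: "0 0 0 0 -0.1 0 255; 0 0 0 0 0 0 255; 0 0 0 0 0 0 255"

```text
time_s: 17.88
position: [0.5387, 0.0239, 0.058]
tool_rot: [[0.997, 0.072, 0.0], [0.072, -0.997, -0.0], [0.0, 0.0, -1.0]]
ft_force: [-0.0, -1.4, -1.6]
grip_width: 0.0129
gripper_force: 41.7
```

jog_arm:
  plan: "0 0 0 0 -0.1 0 255; 0 0 0 0 0 0 255; 0 0 0 0 0 0 255"

```text
time_s: 18.13
position: [0.5387, 0.0249, 0.058]
tool_rot: [[0.997, 0.072, 0.0], [0.072, -0.997, -0.0], [0.0, 0.0, -1.0]]
ft_force: [-0.3, -2.2, -2.3]
grip_width: 0.0131
gripper_force: 41.6
```

jog_arm:
  plan: "0 0 0 0 -0.1 0 255; 0 0 0 0 0 0 255; 0 0 0 0 0 0 255"

```text
time_s: 18.38
position: [0.5386, 0.026, 0.058]
tool_rot: [[0.997, 0.072, 0.0], [0.072, -0.997, -0.0], [0.0, 0.0, -1.0]]
ft_force: [0.3, -2.2, -1.5]
grip_width: 0.013
gripper_force: 41.4
```

jog_arm:
  plan: "0 0 0 0 -0.1 0 255; 0 0 0 0 0 0 255; 0 0 0 0 0 0 255"

```text
time_s: 18.63
position: [0.5383, 0.0274, 0.0579]
tool_rot: [[0.997, 0.072, -0.0], [0.072, -0.997, 0.001], [-0.0, -0.001, -1.0]]
ft_force: [-0.5, -0.3, -2.4]
grip_width: 0.0132
gripper_force: 41.8
```

jog_arm:
  plan: "0 0 0 0 -0.1 0 255; 0 0 0 0 0 0 255; 0 0 0 0 0 0 255"

```text
time_s: 18.88
position: [0.5383, 0.0282, 0.0579]
tool_rot: [[0.997, 0.072, -0.0], [0.072, -0.997, 0.0], [-0.0, -0.0, -1.0]]
ft_force: [-0.9, -0.3, -2.3]
grip_width: 0.0132
gripper_force: 41.9
```

jog_arm:
  plan: "0 0 0 0 -0.1 0 255; 0 0 0 0 0 0 255; 0 0 0 0 0 0 255"

```text
time_s: 19.13
position: [0.5383, 0.0291, 0.0579]
tool_rot: [[0.997, 0.072, -0.0], [0.072, -0.997, 0.0], [-0.0, -0.0, -1.0]]
ft_force: [-0.4, -0.8, -1.8]
grip_width: 0.0132
gripper_force: 41.8
```

jog_arm:
  plan: "0 0 0 0 -0.15 0 255; 0 0 0 0 -0.15 0 255; 0 0 0 0 0 0 255; 0 0 0 0 0 0 255"

```text
time_s: 19.47
position: [0.5381, 0.0322, 0.0579]
tool_rot: [[0.997, 0.072, -0.0], [0.072, -0.997, 0.0], [-0.0, -0.0, -1.0]]
ft_force: [0.4, 0.1, -1.8]
grip_width: 0.013
gripper_force: 41.8
```

jog_arm:
  plan: "0 0 0 0 -0.15 0 255; 0 0 0 0 -0.15 0 255; 0 0 0 0 0 0 255; 0 0 0 0 0 0 255"

```text
time_s: 19.8
position: [0.5379, 0.0352, 0.0579]
tool_rot: [[0.997, 0.072, -0.0], [0.072, -0.997, 0.0], [-0.0, -0.0, -1.0]]
ft_force: [-0.4, 0.1, -2.4]
grip_width: 0.0133
gripper_force: 41.7
```

jog_arm:
  plan: "0 0 0 0 -0.15 0 255; 0 0 0 0 0 0 255; 0 0 0 0 0 0 255"

```text
time_s: 20.05
position: [0.5378, 0.0366, 0.0579]
tool_rot: [[0.997, 0.072, -0.0], [0.072, -0.997, 0.0], [-0.0, -0.0, -1.0]]
ft_force: [1.3, 0.5, -2.1]
grip_width: 0.0131
gripper_force: 41.6
```

jog_arm:
  plan: "0 0 0 0 -0.15 0 255; 0 0 0 0 0 0 255; 0 0 0 0 -0.15 0 255; 0 0 0 0 0 0 255; 0 0 0 0 0 0 255"

```text
time_s: 20.47
position: [0.5375, 0.0396, 0.0579]
tool_rot: [[0.997, 0.072, -0.0], [0.072, -0.997, 0.0], [-0.0, -0.0, -1.0]]
ft_force: [0.4, 0.4, -2.1]
grip_width: 0.0132
gripper_force: 41.6
```

jog_arm:
  plan: "0 0 0 0 -0.15 0 255; 0 0 0 0 0 0 255; 0 0 0 0 0 0 255"

```text
time_s: 20.72
position: [0.5374, 0.0411, 0.0579]
tool_rot: [[0.997, 0.072, -0.0], [0.072, -0.997, 0.0], [-0.0, -0.0, -1.0]]
ft_force: [-0.3, -0.9, -2.0]
grip_width: 0.0126
gripper_force: 41.5
```

jog_arm:
  plan: "0 0 0 0 -0.15 0 255; 0 0 0 0 0 0 255; 0 0 0 0 0 0 255"

```text
time_s: 20.97
position: [0.5373, 0.0426, 0.0579]
tool_rot: [[0.997, 0.072, -0.0], [0.072, -0.997, 0.0], [0.0, -0.0, -1.0]]
ft_force: [-0.2, 0.1, -2.1]
grip_width: 0.0134
gripper_force: 41.5
```

Running free at about 50 mm deep. I'll keep going in small steps through the far ear.

jog_arm:
  plan: "0 0 0 0 -0.15 0 255; 0 0 0 0 0 0 255; 0 0 0 0 0 0 255"

```text
time_s: 21.22
position: [0.5372, 0.0441, 0.0579]
tool_rot: [[0.997, 0.072, -0.0], [0.072, -0.997, 0.0], [-0.0, -0.0, -1.0]]
ft_force: [0.2, -0.4, -2.0]
grip_width: 0.013
gripper_force: 41.4
```

jog_arm:
  plan: "0 0 0 0 -0.15 0 255; 0 0 0 0 0 0 255; 0 0 0 0 0 0 255"

```text
time_s: 21.47
position: [0.5371, 0.0456, 0.0579]
tool_rot: [[0.997, 0.072, -0.0], [0.072, -0.997, 0.0], [-0.0, -0.0, -1.0]]
ft_force: [-0.8, -1.4, -1.7]
grip_width: 0.0134
gripper_force: 41.4
```

jog_arm:
  plan: "0 0 0 0 -0.15 0 255; 0 0 0 0 0 0 255; 0 0 0 0 0 0 255"

```text
time_s: 21.72
position: [0.537, 0.047, 0.0579]
tool_rot: [[0.997, 0.072, 0.0], [0.072, -0.997, 0.0], [0.0, -0.0, -1.0]]
ft_force: [0.2, 0.3, -1.0]
grip_width: 0.0133
gripper_force: 41.4
```

jog_arm:
  plan: "0 0 0 0 -0.15 0 255; 0 0 0 0 0 0 255; 0 0 0 0 0 0 255"

```text
time_s: 21.97
position: [0.5369, 0.0486, 0.058]
tool_rot: [[0.997, 0.072, 0.0], [0.072, -0.997, 0.0], [0.0, -0.0, -1.0]]
ft_force: [0.1, -0.2, -1.6]
grip_width: 0.0131
gripper_force: 42.0
```

jog_arm:
  plan: "0 0 0 0 -0.15 0 255; 0 0 0 0 0 0 255; 0 0 0 0 -0.15 0 255; 0 0 0 0 0 0 255; 0 0 0 0 0 0 255"

```text
time_s: 22.38
position: [0.5367, 0.0516, 0.0579]
tool_rot: [[0.997, 0.072, -0.0], [0.072, -0.997, 0.0], [-0.0, -0.0, -1.0]]
ft_force: [0.5, -0.9, -0.6]
grip_width: 0.0129
gripper_force: 42.2
```

jog_arm:
  plan: "0 0 0 0 -0.15 0 255; 0 0 0 0 0 0 255; 0 0 0 0 -0.15 0 255; 0 0 0 0 0 0 255; 0 0 0 0 0 0 255"

```text
time_s: 22.8
position: [0.5365, 0.0545, 0.0579]
tool_rot: [[0.997, 0.072, -0.0], [0.072, -0.997, 0.0], [-0.0, -0.0, -1.0]]
ft_force: [0.4, 0.1, -1.4]
grip_width: 0.0131
gripper_force: 42.2
```

jog_arm:
  plan: "0 0 0 0 -0.15 0 255; 0 0 0 0 0 0 255; 0 0 0 0 -0.15 0 255; 0 0 0 0 0 0 255; 0 0 0 0 0 0 255"

```text
time_s: 23.22
position: [0.5362, 0.0575, 0.0579]
tool_rot: [[0.997, 0.072, -0.0], [0.072, -0.997, 0.0], [-0.0, -0.0, -1.0]]
ft_force: [-1.0, -0.1, -1.4]
grip_width: 0.013
gripper_force: 42.2
```

jog_arm:
  plan: "0 0 0 0 -0.15 0 255; 0 0 0 0 0 0 255; 0 0 0 0 -0.15 0 255; 0 0 0 0 0 0 255; 0 0 0 0 0 0 255"

```text
time_s: 23.63
position: [0.536, 0.0605, 0.0579]
tool_rot: [[0.997, 0.072, -0.0], [0.072, -0.997, 0.0], [-0.0, -0.0, -1.0]]
ft_force: [0.8, -0.4, -0.5]
grip_width: 0.0129
gripper_force: 42.2
```

jog_arm:
  plan: "0 0 0 0 -0.15 0 255; 0 0 0 0 0 0 255; 0 0 0 0 -0.15 0 255; 0 0 0 0 0 0 255; 0 0 0 0 0 0 255"

```text
time_s: 24.05
position: [0.5358, 0.0636, 0.0579]
tool_rot: [[0.997, 0.072, -0.0], [0.072, -0.997, 0.0], [-0.0, -0.0, -1.0]]
ft_force: [1.1, -0.7, -0.9]
grip_width: 0.0131
gripper_force: 42.2
```

jog_arm:
  plan: "0 0 0 0 -0.15 0 255; 0 0 0 0 0 0 255; 0 0 0 0 -0.15 0 255; 0 0 0 0 0 0 255; 0 0 0 0 0 0 255"

```text
time_s: 24.47
position: [0.5356, 0.0666, 0.0579]
tool_rot: [[0.997, 0.072, -0.0], [0.072, -0.997, 0.0], [-0.0, -0.0, -1.0]]
ft_force: [-0.4, 0.0, -0.8]
grip_width: 0.0131
gripper_force: 42.2
```

jog_arm:
  plan: "0 0 0 0 -0.1 0 255; 0 0 0 0 0 0 255; 0 0 0 0 -0.1 0 255; 0 0 0 0 0 0 255; 0 0 0 0 0 0 255"

```text
time_s: 24.88
position: [0.5355, 0.0685, 0.0579]
tool_rot: [[0.997, 0.072, -0.0], [0.072, -0.997, 0.0], [-0.0, -0.0, -1.0]]
ft_force: [-0.4, -0.6, -0.6]
grip_width: 0.0131
gripper_force: 42.0
```

jog_arm:
  plan: "0 0 0 0 -0.1 0 255; 0 0 0 0 0 0 255; 0 0 0 0 0 0 255"

```text
time_s: 25.13
position: [0.5354, 0.0694, 0.0579]
tool_rot: [[0.997, 0.072, -0.0], [0.072, -0.997, 0.0], [-0.0, -0.0, -1.0]]
ft_force: [-0.3, -0.7, -0.3]
grip_width: 0.0131
gripper_force: 42.0
```

jog_arm:
  plan: "0 0 0 0 -0.1 0 255; 0 0 0 0 0 0 255; 0 0 0 0 0 0 255"

```text
time_s: 25.38
position: [0.5353, 0.0704, 0.0579]
tool_rot: [[0.997, 0.072, -0.0], [0.072, -0.997, 0.0], [0.0, -0.0, -1.0]]
ft_force: [0.3, -0.4, -0.2]
grip_width: 0.0133
gripper_force: 42.0
```

jog_arm:
  plan: "0 0 0 0 -0.1 0 255; 0 0 0 0 0 0 255; 0 0 0 0 0 0 255"

```text
time_s: 25.63
position: [0.5353, 0.0714, 0.0579]
tool_rot: [[0.997, 0.072, -0.0], [0.072, -0.997, 0.0], [-0.0, -0.0, -1.0]]
ft_force: [0.1, -0.5, -1.5]
grip_width: 0.0131
gripper_force: 42.0
```

jog_arm:
  plan: "0 0 0 0 -0.1 0 255; 0 0 0 0 0 0 255; 0 0 0 0 0 0 255"

```text
time_s: 25.88
position: [0.5352, 0.0725, 0.0579]
tool_rot: [[0.997, 0.072, 0.0], [0.072, -0.997, 0.0], [0.0, -0.0, -1.0]]
ft_force: [-0.6, -1.1, 0.1]
grip_width: 0.0132
gripper_force: 41.9
```

jog_arm:
  plan: "0 0 0 0 -0.07 0 255; 0 0 0 0 0 0 255; 0 0 0 0 0 0 255"

```text
time_s: 26.13
position: [0.5351, 0.0731, 0.0579]
tool_rot: [[0.997, 0.072, -0.0], [0.072, -0.997, 0.0], [-0.0, -0.0, -1.0]]
ft_force: [0.3, -1.1, -0.7]
grip_width: 0.0132
gripper_force: 41.9
```

jog_arm:
  plan: "0 0 0 0 -0.07 0 255; 0 0 0 0 0 0 255; 0 0 0 0 0 0 255"

```text
time_s: 26.38
position: [0.5352, 0.0733, 0.058]
tool_rot: [[0.997, 0.072, 0.0], [0.072, -0.997, -0.001], [0.0, 0.001, -1.0]]
ft_force: [0.8, -5.2, -0.8]
grip_width: 0.0128
gripper_force: 41.2
```

jog_arm:
  plan: "0 0 0 0 -0.07 0 255; 0 0 0 0 0 0 255; 0 0 0 0 0 0 255"

```text
time_s: 26.63
position: [0.5352, 0.0735, 0.058]
tool_rot: [[0.997, 0.072, 0.0], [0.072, -0.997, -0.002], [0.0, 0.002, -1.0]]
ft_force: [-0.7, -8.0, 1.4]
grip_width: 0.0132
gripper_force: 40.6
```

Shoulder contact at y = 0.0733 with 8 N. I'll release so the button springs out.

jog_arm:
  plan: "0 0 0 0 0 0 147; 0 0 0 0 0 0 147; 0 0 0 0 0 0 147; 0 0 0 0 0 0 147; 0 0 0 0 0 0 147"

```text
time_s: 27.05
position: [0.535, 0.0748, 0.0579]
tool_rot: [[0.997, 0.072, -0.0], [0.072, -0.997, 0.0], [-0.0, -0.0, -1.0]]
ft_force: [-0.1, -0.6, 0.1]
grip_width: 0.0363
gripper_force: 0.0
```

```bash
python3 - <<'E'
from h import *
s=st(); S=img("side"); T=img("top")
a=cv2.resize(T["pixels"][160:220,200:280],(533,400),interpolation=2);b=cv2.resize(S["pixels"][170:260,180:240+20],(356,400),interpolation=2)
o=np.hstack([a,b])[...,::-1]; cv2.imwrite("pics/e.png",cv2.resize(o,(800,int(400*800/o.shape[1]))))
P=cloud(S).reshape(-1,3);P=P[~np.isnan(P[:,0])];g=np.array(s["position"]);R=np.array(s["tool_rot"]);q=(P-g)@R
for lo in np.arange(-.15,.04,.004):
    k=q[(q[:,1]>=lo)&(q[:,1]<lo+.004)&(abs(q[:,0])<.028)&(q[:,2]>-.02)&(q[:,2]<.034)]
    if len(k)>1: print(f"ty {lo*1e3:.0f} n {len(k)} tx {k[:,0].min()*1e3:.0f}..{k[:,0].max()*1e3:.0f} tz {k[:,2].min()*1e3:.0f}..{k[:,2].max()*1e3:.0f}")
E
```

```text
t 27.05 p [0.535  0.0748 0.0579] F [-0.0579 -0.6475  0.1067] w 0.0362889007276987 gf 0.0
ty -134 n 6 tx -4..2 tz 4..9
ty -130 n 9 tx -7..2 tz 1..11
ty -126 n 14 tx -7..6 tz -1..10
ty -122 n 10 tx -8..5 tz -2..9
ty -118 n 15 tx -11..11 tz -3..10
ty -114 n 20 tx -17..15 tz -9..34
ty -110 n 165 tx -17..28 tz -14..33
ty -106 n 42 tx -17..27 tz -13..32
ty -102 n 28 tx -18..28 tz -14..32
ty -98 n 29 tx -17..28 tz -14..31
ty -94 n 2 tx -16..-15 tz 13..20
ty -90 n 17 tx -15..15 tz -9..21
ty -86 n 20 tx -15..11 tz -9..19
ty -82 n 23 tx -16..14 tz -10..21
ty -78 n 18 tx -16..13 tz -9..21
ty -74 n 11 tx -14..26 tz -7..20
ty -70 n 48 tx -18..28 tz -14..34
ty -66 n 54 tx -18..23 tz -14..31
ty -62 n 26 tx -18..28 tz -13..31
ty -58 n 27 tx -18..25 tz -13..33
ty -54 n 21 tx -18..15 tz -14..33
ty -50 n 3 tx -16..-2 tz -12..31
ty -34 n 14 tx -7..6 tz -19..-10
ty -30 n 14 tx -12..4 tz -17..9
ty -26 n 25 tx -12..9 tz -20..13
ty -22 n 8 tx -12..1 tz -20..7
ty -18 n 4 tx -6..-5 tz 2..12
ty -14 n 3 tx -7..-5 tz 3..9
ty -10 n 70 tx -26..22 tz -13..32
ty -6 n 83 tx -28..24 tz -18..33
ty -2 n 9 tx -26..-9 tz -15..12
ty 14 n 19 tx -12..8 tz -20..-6
ty 18 n 22 tx -13..9 tz -19..-3
```

View pics/e.png

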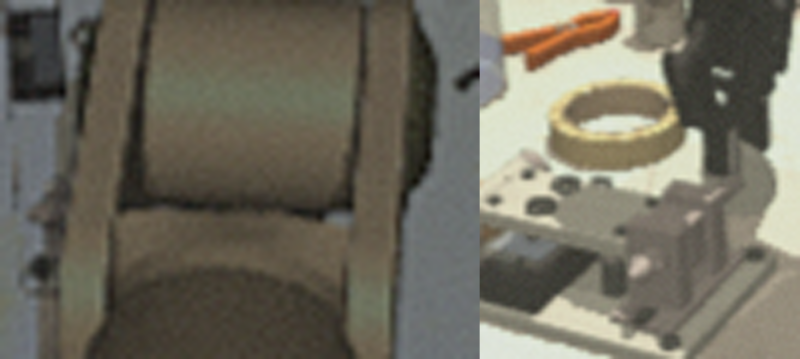

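The pin is through, with its nose and balls beyond the far ear. Now the tug, with one finger on the disc's inner face.

jog_arm:
  plan: "0 0 0 0 0.3 0 147; 0 0 0 0 0.3 0 147; 0 0 0 0 0.1 0 147; 0 0 0 0 0 0 147; 0 0 0 0 0 0 147"

```text
time_s: 27.57
position: [0.5356, 0.0673, 0.0579]
tool_rot: [[0.997, 0.072, 0.0], [0.072, -0.997, 0.0], [0.0, -0.0, -1.0]]
ft_force: [-0.4, 0.3, -1.2]
grip_width: 0.0362
gripper_force: 0.0
```

jog_arm:
  plan: "0 0 0 0 0.1 0 147; 0 0 0 0 0.1 0 147; 0 0 0 0 0 0 147; 0 0 0 0 0 0 147"

```text
time_s: 27.9
position: [0.5357, 0.0654, 0.0579]
tool_rot: [[0.997, 0.072, 0.0], [0.072, -0.997, 0.0], [0.0, -0.0, -1.0]]
ft_force: [-0.4, 0.4, 0.8]
grip_width: 0.0361
gripper_force: 0.0
```

jog_arm:
  plan: "0 0 0 0 0.1 0 147; 0 0 0 0 0 0 147; 0 0 0 0 0 0 147"

```text
time_s: 28.15
position: [0.5358, 0.0644, 0.0579]
tool_rot: [[0.997, 0.072, -0.0], [0.072, -0.997, 0.0], [-0.0, -0.0, -1.0]]
ft_force: [-0.2, -0.5, 0.1]
grip_width: 0.0363
gripper_force: 0.0
```

jog_arm:
  plan: "0 0 0 0 0.1 0 147; 0 0 0 0 0 0 147; 0 0 0 0 0 0 147"

```text
time_s: 28.4
position: [0.5358, 0.0634, 0.0579]
tool_rot: [[0.997, 0.072, -0.0], [0.072, -0.997, 0.0], [-0.0, -0.0, -1.0]]
ft_force: [0.5, 0.4, -1.4]
grip_width: 0.0361
gripper_force: 0.0
```

jog_arm:
  plan: "0 0 0 0 0.08 0 147; 0 0 0 0 0 0 147; 0 0 0 0 0 0 147"

```text
time_s: 28.65
position: [0.5359, 0.0627, 0.0579]
tool_rot: [[0.997, 0.072, 0.0], [0.072, -0.997, 0.0], [0.0, -0.0, -1.0]]
ft_force: [0.0, 0.4, 0.2]
grip_width: 0.0361
gripper_force: 0.0
```

jog_arm:
  plan: "0 0 0 0 0.08 0 147; 0 0 0 0 0 0 147; 0 0 0 0 0 0 147"

```text
time_s: 28.9
position: [0.536, 0.0618, 0.0579]
tool_rot: [[0.997, 0.072, -0.0], [0.072, -0.997, -0.0], [-0.0, 0.0, -1.0]]
ft_force: [-0.6, -0.2, -0.3]
grip_width: 0.0357
gripper_force: 0.0
```

jog_arm:
  plan: "0 0 0 0 0.08 0 147; 0 0 0 0 0 0 147; 0 0 0 0 0 0 147"

```text
time_s: 29.15
position: [0.536, 0.061, 0.0579]
tool_rot: [[0.997, 0.072, -0.0], [0.072, -0.997, -0.0], [-0.0, 0.0, -1.0]]
ft_force: [0.4, -0.6, -0.4]
grip_width: 0.0362
gripper_force: 0.0
```

jog_arm:
  plan: "0 0 0 0 0.08 0 147; 0 0 0 0 0 0 147; 0 0 0 0 0 0 147"

```text
time_s: 29.4
position: [0.5361, 0.0602, 0.0579]
tool_rot: [[0.997, 0.072, 0.0], [0.072, -0.997, -0.0], [0.0, 0.0, -1.0]]
ft_force: [0.5, 0.4, -0.3]
grip_width: 0.0367
gripper_force: 0.0
```

jog_arm:
  plan: "0 0 0 0 0.06 0 147; 0 0 0 0 0 0 147; 0 0 0 0 0 0 147"

```text
time_s: 29.65
position: [0.5361, 0.0598, 0.0579]
tool_rot: [[0.997, 0.072, -0.0], [0.072, -0.997, 0.0], [0.0, -0.0, -1.0]]
ft_force: [0.5, 1.1, -0.6]
grip_width: 0.0358
gripper_force: 0.9
```

jog_arm:
  plan: "0 0 0 0 0.06 0 147; 0 0 0 0 0 0 147; 0 0 0 0 0 0 147"

```text
time_s: 29.9
position: [0.536, 0.0595, 0.0579]
tool_rot: [[0.997, 0.072, -0.0], [0.072, -0.997, 0.001], [-0.0, -0.001, -1.0]]
ft_force: [0.1, 5.5, -1.2]
grip_width: 0.0362
gripper_force: 2.6
```

jog_arm:
  plan: "0 0 0 0 0.06 0 147; 0 0 0 0 0 0 147; 0 0 0 0 0 0 147"

```text
time_s: 30.15
position: [0.536, 0.0594, 0.0578]
tool_rot: [[0.997, 0.072, -0.0], [0.072, -0.997, 0.002], [-0.0, -0.002, -1.0]]
ft_force: [0.3, 7.6, -1.1]
grip_width: 0.0364
gripper_force: 3.8
```

jog_arm:
  plan: "0 0 0 0 0.06 0 147; 0 0 0 0 0 0 147; 0 0 0 0 0 0 147"

```text
time_s: 30.4
position: [0.5359, 0.0592, 0.0577]
tool_rot: [[0.997, 0.072, -0.001], [0.072, -0.997, 0.002], [-0.0, -0.002, -1.0]]
ft_force: [0.3, 10.3, -1.9]
grip_width: 0.0363
gripper_force: 5.1
```

jog_arm:
  plan: "0 0 0 0 0.06 0 147; 0 0 0 0 0.03 0 147; 0 0 0 0 0 0 147; 0 0 0 0 0 0 147"

```text
time_s: 30.73
position: [0.5358, 0.059, 0.0576]
tool_rot: [[0.997, 0.072, -0.001], [0.072, -0.997, 0.004], [-0.001, -0.004, -1.0]]
ft_force: [0.8, 14.2, -1.7]
grip_width: 0.0361
gripper_force: 7.0
```

jog_arm:
  plan: "0 0 0 0 0.03 0 147; 0 0 0 0 0 0 147; 0 0 0 0 0 0 147"

```text
time_s: 30.98
position: [0.5358, 0.0589, 0.0576]
tool_rot: [[0.997, 0.072, -0.001], [0.072, -0.997, 0.004], [-0.001, -0.004, -1.0]]
ft_force: [1.0, 14.9, -2.2]
grip_width: 0.0363
gripper_force: 7.6
```

jog_arm:
  plan: "0 0 0 0 0.03 0 147; 0 0 0 0 0 0 147; 0 0 0 0 0 0 147; 0 0 0 0 0 0 147; 0 0 0 0 0 0 147; 0 0 0 0 0 0 147; 0 0 0 0 0 0 147"

```text
time_s: 31.57
position: [0.5357, 0.0588, 0.0576]
tool_rot: [[0.997, 0.072, -0.001], [0.072, -0.997, 0.004], [-0.001, -0.004, -1.0]]
ft_force: [0.2, 17.1, -3.0]
grip_width: 0.0361
gripper_force: 8.3
```

The balls hold at 17 N. I'll back off the disc and lift clear.

jog_arm:
  plan: "0 0 0 0 -0.1 0 147; 0 0 0 0 -0.2 0 147; 0 0 0 0 -0.4 0 147; 0 0 0 0 -0.2 0 147; 0 0 0 0 0 0 147; 0 0 0 0 0 -1 147; 0 0 0 0 0 -2 147; 0 0 0 0 0 -3 147; 0 0 0 0 0 -3 147; 0 0 0 0 0 -3 147"

```text
time_s: 32.4
position: [0.5355, 0.065, 0.1801]
tool_rot: [[0.997, 0.072, 0.0], [0.072, -0.997, -0.0], [0.0, 0.0, -1.0]]
ft_force: [0.2, 0.0, -0.3]
grip_width: 0.0361
gripper_force: 0.0
```

jog_arm:
  plan: "0 0 0 -2 3 -2 147; 0 0 0 -2 3 0 147; 0 0 0 -2 3 0 147; 0 0 0 -2 3 0 147; 0 0 0 -2 3 0 147; 0 0 0 -2 3 0 147; 0 0 0 0 0 0 147; 0 0 0 0 0 0 147"

```text
time_s: 33.07
position: [0.4284, -0.1242, 0.1987]
tool_rot: [[0.998, 0.068, 0.001], [0.068, -0.998, -0.001], [0.001, 0.001, -1.0]]
ft_force: [-0.2, 0.3, 1.0]
grip_width: 0.0361
gripper_force: 0.0
```

```bash
python3 - <<'E'
from h import *
st(); S=img("side"); T=img("top")
a=cv2.resize(T["pixels"][140:230,190:290],(440,396),interpolation=2);b=cv2.resize(S["pixels"][170:260,180:260],(352,396),interpolation=2)
cv2.imwrite("pics/f.png",np.hstack([a,b])[...,::-1])
for n,im in(("top",T),("side",S)):
    P=cloud(im).reshape(-1,3);P=P[~np.isnan(P[:,0])]
    th=np.radians(4.15);a=np.array([-np.sin(th),np.cos(th)]);b=np.array([np.cos(th),np.sin(th)])
    s=(P[:,:2]-[.532,.1247])@a;r=(P[:,:2]-[.532,.1247])@b
    print(n,[(int(lo*1e3),int(k.sum()),round(r[k].min()*1e3),round(r[k].max()*1e3),round(P[k,2].max()*1e3)) for lo in np.arange(-.075,.09,.005) for k in [(s>=lo)&(s<lo+.005)&(abs(r)<.03)&(P[:,2]>.03)&(P[:,2]<.1)] if k.sum()>1])
E
```

```text
t 33.0667 p [ 0.4284 -0.1242  0.1987] F [-0.1521  0.2504  0.9797] w 0.03612388558278222 gf 0.0
top [(-69, 11, -15, 13, 67), (-64, 14, -13, 14, 69), (-59, 10, -5, 9, 64), (-54, 33, -24, 24, 81), (-49, 19, -23, 25, 77), (-44, 8, -4, 5, 61), (-39, 4, -4, 5, 57), (-34, 8, -3, 6, 60), (-29, 7, -3, 6, 57), (-24, 4, -2, 7, 55), (-19, 8, -5, 4, 59), (-14, 8, -4, 4, 62), (-9, 12, -9, 11, 62), (-4, 10, -10, 11, 63), (0, 36, -15, 30, 75), (5, 26, -16, 27, 77), (10, 29, -15, 30, 76), (15, 16, -16, 28, 74), (20, 27, -13, 29, 70), (25, 25, -13, 29, 74), (30, 30, -13, 29, 70), (35, 21, -13, 30, 70), (40, 26, -13, 28, 73), (45, 31, -15, 28, 75), (50, 26, -15, 28, 77), (55, 19, -15, 29, 73), (60, 10, -9, 12, 60), (65, 10, -5, 9, 62), (70, 4, -2, 6, 58), (75, 5, -2, 4, 58)]
side [(-54, 18, -26, 15, 75), (-49, 167, -28, 23, 76), (-44, 45, -21, 22, 76), (-39, 5, -7, 1, 55), (-34, 6, -7, -2, 55), (-29, 6, -7, 0, 56), (-24, 4, -7, -3, 56), (0, 23, -18, 14, 72), (5, 33, -19, 24, 73), (10, 48, -19, 28, 71), (15, 60, -20, 28, 71), (20, 13, -16, 28, 66), (25, 31, -16, 30, 67), (30, 21, -17, 29, 67), (35, 29, -17, 30, 68), (40, 6, -17, 28, 70), (45, 34, -18, 29, 71), (50, 39, -19, 29, 71), (55, 164, -18, 29, 71), (60, 29, -18, 21, 67), (65, 13, -10, 4, 60), (70, 15, -9, 2, 58), (75, 9, -5, 3, 56), (80, 3, -2, 1, 54)]
```

View pics/f.png

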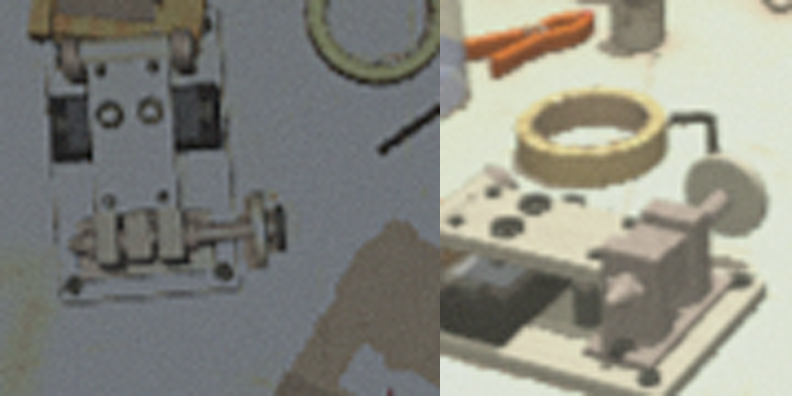

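The pin (disc at px 262,230 in the top half) sits through both ears and the leaf. Its button is out, its balls are beyond the far ear, and the hand is clear.

```bash
python3 -c "
from rig import job
print(job.close_job())"
```

```text
the job is handed in; nothing more can be done
None
```

The leaf is pressed shut and locked with the ball-lock pin, the balls held a 17 N tug on the disc, and the job was handed in at about 33 s; the pin rests where the tug left it, about 2.5 mm back from the shoulder.

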